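# Close down the ink bench

## Task

Close down the ink bench for the night: screw each loose lid fully home on the open ink pot in the tray whose mouth it fits - they look alike, so try it and, if it binds proud, unscrew it and try another pot - and lay each ink knife in its own pair of notches of the grey rest, the handle down in both notches. A pot whose lid is not on the bench stays open; leave everything else on the bench where it is.

Things in the scene. Friction and masses are not known exactly. Their poses are not given: they have to be found in the camera images.
- ink_tray: Fixed low steel tray, 96 x 300 mm, 14 mm high, holding three white square plastic ink pots (66 mm square) in a row along the tray's y, 105 mm apart; they cannot turn or lift out. Origin: centre of its underside, z up.
- mouth0 (a point): Mouth of the -y pot: centre of its rim, 66 mm above the table, axes as the tray's. All pots: the neck is 44 mm across (52 over the thread), 20 mm high above a flat shoulder. Which kind of pot stands where differs from start to start; the mouths differ in bore and depth, and each takes only one of the three lids.
- mouth1 (a point): Mouth of the middle pot: centre of its rim, 66 mm above the table, axes as the tray's. All pots: four-start right-hand thread, 7.5 mm per quarter turn. Set on with its yaw 10 deg less than the tray's (modulo 90) a lid lies on the thread 6 mm proud; about 80 deg clockwise from above (90 does no harm) brings the right one home. It cannot be pushed home unturned.
- mouth2 (a point): Mouth of the +y pot: centre of its rim, 66 mm above the table, axes as the tray's. All pots: a wrong lid binds or turns idly and stays 4 mm or more proud; turn it back anticlockwise as far as it was turned and it lifts off. A lid that is home is held by the thread.
- lid_a: Loose black screw lid, 60 mm across, 24 high, 35 g, white pointer line on top along +x; four thread lugs inside on its +-x, +-y. Origin: centre of its underside, z up; lies right way up. May be absent. All lids look alike; a hidden plug under each fits one kind of pot only. Fully home it stops on the rim, origin 18 mm below the mouth point, axes about in line with the tray's (any quarter).
- lid_b: Loose black screw lid, 60 mm across, 24 high, 35 g, white pointer line on top along +x; four thread lugs inside on its +-x, +-y. Origin: centre of its underside, z up; lies right way up. May be absent. All lids look alike; a hidden plug under each fits one kind of pot only. Fully home it stops on the rim, origin 18 mm below the mouth point, axes about in line with the tray's (any quarter).
- lid_c: Loose black screw lid, 60 mm across, 24 high, 35 g, white pointer line on top along +x; four thread lugs inside on its +-x, +-y. Origin: centre of its underside, z up; lies right way up. May be absent. All lids look alike; a hidden plug under each fits one kind of pot only. Fully home it stops on the rim, origin 18 mm below the mouth point, axes about in line with the tray's (any quarter).
- knife_1: Loose ink knife with a red band on its handle: wooden handle 120 long, 24 wide, 20 mm high, steel blade beyond it to +x (27 wide, 2.5 thick, its tip 184 mm from the origin), 90 g in all, centre of mass about 12 mm from the origin to +x. Origin: centre of the underside of the handle, x along the handle to the blade, z up. Lies with the handle on the table. May be absent.
- knife_2: Loose ink knife with a blue band on its handle: wooden handle 120 long, 24 wide, 20 mm high, steel blade beyond it to +x (27 wide, 2.5 thick, its tip 184 mm from the origin), 90 g in all, centre of mass about 12 mm from the origin to +x. Origin: centre of the underside of the handle, x along the handle to the blade, z up. Lies with the handle on the table. May be absent.
- knife_rest: Fixed grey two-rail rest for ink knives, 110 x 160 mm, 64 mm high: two upright notched rails across its y, 8 mm thick, 84 mm apart (at x = -42 and +42 mm), open between them. Each rail has two notches 30 mm wide and 22 mm deep. Origin: centre of its underside.
- notch0 (a point): Middle of one pair of notches of the knife rest (between the rails, level with the notch floors 42 mm above the table; the -y side of the rest), axes as the rest's: x runs through both notches. A knife is seated when its handle lies on both notch floors, its origin near this point, blade to either end.
- notch1 (a point): Middle of one pair of notches of the knife rest (between the rails, level with the notch floors 42 mm above the table; the +y side of the rest), axes as the rest's: x runs through both notches. A knife is seated when its handle lies on both notch floors, its origin near this point, blade to either end.
- spray_bottle: Spray bottle, black with red trigger, 72 mm across, 190 high. Origin: centre of its underside. Not part of the job; leave it where it is.
- coffee_cup: Iced coffee cup with straw, 84 mm across, 120 high. Origin: centre of its underside. Not part of the job; leave it where it is.
- tape_roll: Roll of silver tape lying flat, 100 mm across, 25 high. Origin: centre of its underside. Not part of the job; leave it where it is.
- felt_squeegee: Yellow felt-edged squeegee card lying flat, 60 x 90 x 6 mm. Origin: centre of its underside. Not part of the job; leave it where it is.
- ink_tin: Ink tin, 90 mm across, 100 high. Origin: centre of its underside. Not part of the job; leave it where it is.
- blade_scraper: Orange blade scraper lying flat, about 130 x 60 x 22 mm. Origin: centre of its underside. Not part of the job; leave it where it is.
- vinyl_offcut: Short roll of blue vinyl standing on end, 64 mm across, 100 high. Origin: centre of its underside. Not part of the job; leave it where it is.
Things that resemble listed ones, but are neither listed nor needed, are in the scene too. Leave any purple look-alike of the lid_c alone.

How it is judged:
By the outcome, as a careful person would: the job done as asked, in the order asked, and still so for the second after the job is handed in, with the robot touching nothing.
Of lid_a, lid_b, lid_c, knife_1, knife_2 only 4 to 5 are there at a start; the rules pass over those that are not, and their reading is None.
At some moment in a run one of lid_a, lid_b, lid_c, knife_1, knife_2 may be knocked a few centimetres aside while the robot is not near it.
It also fails if it takes over 210 s, if anything falls off the work surface, if the arm or the gripper's body presses on something with over 40 N, if the wrist force passes 120 N, or if a joint passes its speed limit or range.

## Robot

A 6-joint arm with a two-finger parallel gripper is mounted at the origin on the work surface. World frame = base frame: x ahead of the robot, y to its left, z up, the work surface at z = 0. Lengths are in mm, angles in rad, forces in N, time in s.
With the tool pointing down it reaches from about 350 to 875 mm from the base axis. Payload 4.2 kg.
Tool frame: the origin (TCP) lies between the finger pads; the fingertips stand 25 mm ahead of it and the grasp point (between the pads) lies 6 mm ahead of it; z points along the fingers, y is the line along which they close (so a half turn about z gives the same grasp; the last joint's range is limited). The gripper opens to 85 mm and grips with 20 to 120 N. Pads are 22 mm wide; open, the fingers measure 114 mm over their backs; the gripper's body (76 mm by 85 mm) begins 54 mm behind the grasp point. The pads swing forward as they close: fully open they stand 13 mm farther back than shut.
Start: joints at [1.581, 0.385, 0.008, 0, -1.194, -0.259], TCP at [153.869, 605.742, 256.312] pointing down, gripper open.
Joint ranges: [-3.14, 3.14], [-1.21, 2.06], [-1.07, 1.41], [-3.16, 2.05], [-2.99, -0.16], [-3.1, 3.1]. Speed limits (rad/s): [2.79, 2.79, 3.14, 3.14, 3.14, 3.14].

## Interface

Orientations are given as a unit quaternion [x, y, z, w].
In Python, from bench import read_state, imaging, workorder, nets gives the robot as it stands.
- The arm moves only by the tool apply_moves, never from a script. Its argument "rows" is a list of rows, each an object with "hand": the opening, from -1 (shut) to 1 (fully open); "delta_pos": the shift along the tool's x, y, z in mm, a list of three; "yaw": the turn about the tool's z in rad. A call has 1 to 12 rows; each row is the pose to reach, as a shift and turn from the pose commanded when the call began, along the tool's axes at that moment; what a row does not reach only later rows make up. A row lasts 1/12 s, in which the tool goes at most 41.7 mm and 7.16 degrees, less where a joint would pass 70% of its speed; a pose out of reach is approached as far as the arm can. A call with a gripper value outside its range is refused whole. The fingers move at their own pace and stop on an object; the grip force is fixed at half the most. Time passes only in rows, so rows that repeat a pose let the fingers close. It gives the time, the measured TCP pose, the force, the opening and the grip force at its end, in the units of the state.
- read_state(): the state, without advancing time (a new reading comes with each control period).
- imaging.get_image(name): name is "scene" or "top" or "wrist"; returns a dict with "pixels" (420x560x3 uint8, red, green, blue), "fx", "fy", "cx", "cy" (pixels), "xyz" and "rotation" of the camera in the world. Camera axes: x right, y down, z forward; pixel columns grow to the right and rows downward; lengths in mm; the calibration is good to about 2 mm. A picture is of the moment at which its call begins. There is no depth.
- workorder.job_done(): hands the job in; it is judged then, once.
Trained networks look in the newest picture that a camera, given by its name, has taken for a name from the list of things; names that differ only in an ending like _2 or _b are one class to them, and where a whole thing is asked for, a point or a joint stands for the part that bears it (a point fixed in the world has none). Each returns a list of dicts, best first, with "score" (0 to 1); they miss things now and then, are a little off and sometimes report something else, mostly with a low value. They report only what shows in the picture. A call takes as long as a camera call. They do not tell look-alikes from the thing itself.
- nets.find_in(camera, query): "location" ([row, column] in pixels, amid what is visible of it).
- nets.pinpoint(camera, query): "location" ([row, column] in pixels: a listed point, or the origin of a listed thing).
The state is a dict: "clock": time; "joints": joint angles; "joint_vel": joint speeds; "joint_efforts": joint torques, N m; "position": TCP position; "ee_rot": TCP orientation; "contact_force": force on the tool from outside, world axes, zero at the start; "wrist_torque": the same for the moment, N m; "gripper_width": finger opening in mm; "grasp_force": force on a finger pad.
Only numpy, scipy, OpenCV 4.12 (cv2) and the standard library are available. Lean on these libraries where they do the work, as an engineer would, in place of code of your own. Each camera call takes 0.05 s, during which the arm holds its last target. There are 200 camera calls.

## Working session

There is one attempt and no reset: what is moved stays moved. The work goes in short steps, Python scripts to look and compute and a tool call to move; the robot and the scene stay as the last step left them, time stands still between calls to the robot, and variables do not carry over. Pictures are saved under pics/ and viewed, at most 14 in all, crops included, and the job is handed in when it is done.

Besides the shell and the picture viewer there is one more tool, called after "Emit:" as name(argument=value, ...) on one line, values as JSON. apply_moves: Moves the arm, as the interface text tells. Its arguments: {"type":"object","properties":{"rows":{"type":"array"}},"required":["rows"]}

```bash
ls; mkdir -p pics
cat > h.py <<'E'
import numpy as np, cv2
from bench import read_state, imaging, workorder, nets
from scipy.spatial.transform import Rotation as R
def snap(n,f=None):
    im=imaging.get_image(n)
    if f: cv2.imwrite('pics/'+f,im['pixels'][:,:,::-1])
    return im
def rot(im):
    r=np.array(im['rotation'],float)
    return R.from_quat(r).as_matrix() if r.size==4 else r.reshape(3,3)
def back(im,rc,z):
    d=rot(im)@np.array([(rc[1]-im['cx'])/im['fx'],(rc[0]-im['cy'])/im['fy'],1.])
    p=np.array(im['xyz'],float); return p+d*(z-p[2])/d[2]
def proj(im,p):
    q=rot(im).T@(np.array(p,float)-np.array(im['xyz'],float))
    return [q[1]/q[2]*im['fy']+im['cy'],q[0]/q[2]*im['fx']+im['cx']]
E
python3 - <<'E'
from h import *
s=read_state();print(s)
for n in ['top','scene']:
    im=snap(n,n+'0.png');print(n,{k:im[k] for k in im if k!='pixels'})
    for q,z in [('lid_a',0),('knife_1',0),('mouth0',66),('mouth1',66),('mouth2',66),('notch0',42),('notch1',42),('ink_tray',0),('knife_rest',0)]:
        print(q,[(np.round(d['location']).tolist(),round(d['score'],2),np.round(back(im,d['location'],z)[:2]).tolist()) for d in nets.pinpoint(n,q)[:6]])
E
```

```text
pics
{'clock': 0.0, 'joints': array([ 1.58056641e+00,  3.85558362e-01,  6.57898473e-03, -5.09190886e-04,
       -1.19400411e+00, -2.58593323e-01]), 'joint_vel': array([ 0.00090285,  0.00103703,  0.00050721, -0.00027139,  0.00117584,
        0.00175994]), 'joint_efforts': array([ 2.73565211e-04, -3.92292523e+01,  1.88403028e+01,  4.18639183e+00,
       -4.61872376e-03, -2.00972615e-06]), 'position': array([153.76523946, 605.2205039 , 255.20059895]), 'ee_rot': array([ 9.92258570e-01, -1.24184051e-01, -8.82074019e-05,  1.11540619e-03]), 'contact_force': array([ 0.12498031, -0.54705224, -0.43639785]), 'wrist_torque': array([ 0.01673147, -0.02405257,  0.01727299]), 'grasp_force': 0.0, 'gripper_width': 85.1361600551125}
top {'fx': 482.4661353990344, 'fy': 482.4661353990344, 'cx': 288.1750253318748, 'cy': 212.73509979204402, 'xyz': array([ 328.64959566,  -26.59102942, 1316.70685932]), 'rotation': array([ 0.71171602, -0.69699189,  0.05086556, -0.07124115])}
lid_a [([268.0, 317.0], 0.94, [409.0, -68.0]), ([296.0, 336.0], 0.91, [335.0, -120.0]), ([246.0, 239.0], 0.83, [462.0, 148.0]), ([192.0,
[... 1971 characters left out ...]
])]
mouth1 [([238.0, 262.0], 0.97, [624.0, -22.0]), ([242.0, 324.0], 0.92, [575.0, 166.0]), ([242.0, 295.0], 0.67, [607.0, 82.0]), ([181.0, 207.0], 0.6, [476.0, -269.0])]
mouth2 [([238.0, 262.0], 0.97, [624.0, -22.0]), ([242.0, 324.0], 0.92, [575.0, 166.0]), ([242.0, 295.0], 0.67, [607.0, 82.0]), ([181.0, 207.0], 0.6, [476.0, -269.0])]
notch0 [([177.0, 186.0], 0.94, [465.0, -353.0]), ([180.0, 204.0], 0.84, [457.0, -292.0])]
notch1 [([177.0, 186.0], 0.94, [465.0, -353.0]), ([180.0, 204.0], 0.84, [457.0, -292.0])]
ink_tray [([252.0, 294.0], 0.76, [604.0, 80.0]), ([203.0, 239.0], 0.47, [483.0, -156.0]), ([222.0, 328.0], 0.43, [460.0, 155.0])]
knife_rest [([182.0, 193.0], 0.71, [450.0, -344.0])]
```

Run:
```python
import cv2
a=cv2.imread('pics/top0.png'); c=a[130:340,110:480]; cv2.imwrite('pics/top0c.png',cv2.resize(c,None,fx=2.15,fy=2.15,interpolation=cv2.INTER_CUBIC))
```

```text
(no output)
```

View pics/top0c.png

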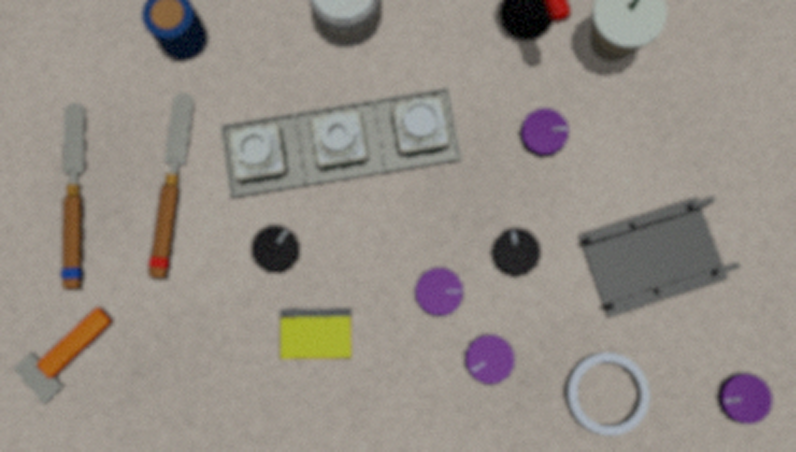

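View pics/scene0.png

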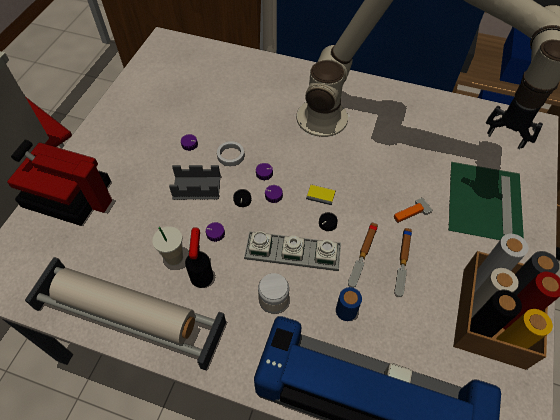

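Top view: two black lids, at crop (275,248) = full (245,238) and crop (515,252) = full (247,350). The four purple discs are look-alikes to leave alone. Two knives lie on the left (blue band at crop x≈72, red at x≈160), with the tray at crop (340,140) and the rest at crop (655,255). So lids, then knives. Next is a closer look with the wrist camera.

Run:
```python
from h import *
s=read_state();im=snap('wrist')
Rt=R.from_quat(s['ee_rot']).as_matrix()
print(im['fx'],im['cx'],im['cy'],Rt.T@(im['xyz']-s['position']));print(np.round(Rt.T@rot(im),3))
print(np.round(Rt.T@np.array([500-153.8,40-605.7,0]),0))
```

```text
371.0420882699126 276.98159855439314 207.42240710731693 [ 7.34703627e+01 -2.29174963e-02 -1.17447217e+02]
[[-0.    -0.958 -0.288]
 [ 1.    -0.     0.   ]
 [-0.    -0.288  0.958]]
[475. 463.  -0.]
```

Emit:
apply_moves(rows=[{"hand": 1,"delta_pos": [40,36,-8],"yaw": 0},{"hand": 1,"delta_pos": [70,64,-15],"yaw": 0},{"hand": 1,"delta_pos": [100,91,-20],"yaw": 0},{"hand": 1,"delta_pos": [130,118,-25],"yaw": 0},{"hand": 1,"delta_pos": [160,145,-30],"yaw": 0},{"hand": 1,"delta_pos": [190,172,-35],"yaw": 0},{"hand": 1,"delta_pos": [220,199,-40],"yaw": 0},{"hand": 1,"delta_pos": [250,226,-45],"yaw": 0},{"hand": 1,"delta_pos": [280,253,-50],"yaw": 0},{"hand": 1,"delta_pos": [310,280,-60],"yaw": 0},{"hand": 1,"delta_pos": [340,307,-70],"yaw": 0},{"hand": 1,"delta_pos": [370,334,-80],"yaw": 0}])

```text
clock: 2.05
position: [427.8, 193.4, 335.9]
ee_rot: [0.992, -0.124, 0.0, -0.0]
contact_force: [1.2, 0.7, -0.3]
gripper_width: 85.3
grasp_force: 0.0
```

Emit:
apply_moves(rows=[{"hand": 1,"delta_pos": [30,27,-10],"yaw": 0},{"hand": 1,"delta_pos": [60,54,-14],"yaw": 0},{"hand": 1,"delta_pos": [90,81,-14],"yaw": 0},{"hand": 1,"delta_pos": [120,110,-14],"yaw": 0},{"hand": 1,"delta_pos": [133,122,-14],"yaw": 0},{"hand": 1,"delta_pos": [133,122,-14],"yaw": 0},{"hand": 1,"delta_pos": [133,122,-14],"yaw": 0},{"hand": 1,"delta_pos": [133,122,-14],"yaw": 0}])

```text
clock: 2.72
position: [525.9, 44.5, 349.0]
ee_rot: [0.992, -0.124, -0.0, -0.0]
contact_force: [-0.3, 1.1, 0.1]
gripper_width: 85.3
grasp_force: 0.0
```

```bash
cat > look.py <<'E'
from h import *
import sys
f=sys.argv[1] if len(sys.argv)>1 else None
s=read_state(); print(round(s['clock'],2),np.round(s['position'],1),np.round(s['ee_rot'],4))
im=snap('wrist',f)
for q,z in [('lid_a',0),('knife_1',0),('mouth0',66),('notch0',42),('ink_tray',0),('knife_rest',0)]:
    print(q,[(np.round(d['location']).tolist(),round(d['score'],2),np.round(back(im,d['location'],z)[:2]).tolist()) for d in nets.pinpoint('wrist',q)[:7]])
import pickle;pickle.dump(im,open('w.pkl','wb'))
E
python3 look.py w1.png
```

```text
2.72 [525.9  44.5 349. ] [ 9.923e-01 -1.241e-01 -1.000e-04 -1.000e-04]
lid_a [([263.0, 427.0], 0.94, [333.0, -120.0]), ([221.0, 210.0], 0.9, [464.0, 152.0]), ([26.0, 456.0], 0.73, [621.0, -192.0]), ([160.0, 440.0], 0.66, [470.0, -154.0]), ([217.0, 372.0], 0.55, [417.0, -58.0])]
knife_1 [([263.0, 32.0], 0.72, [467.0, 407.0]), ([231.0, 106.0], 0.7, [485.0, 291.0])]
mouth0 []
notch0 []
ink_tray []
knife_rest [([162.0, 439.0], 0.58, [468.0, -153.0])]
```

View pics/w1.png

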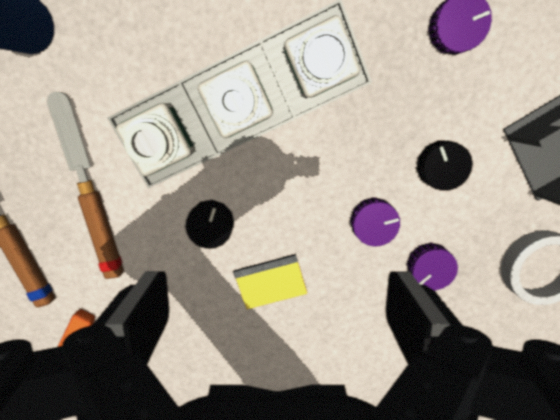

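The wrist view shows the black lids at (210,223) and (444,165), the purple ones elsewhere, and the tray with mouths near (152,140), (238,99) and (323,55). The bores run medium, small, large from left to right. I'll enlarge the tray to locate it exactly.

Run:
```python
import cv2
a=cv2.imread('pics/w1.png'); c=a[0:200,100:380]; cv2.imwrite('pics/w1c.png',cv2.resize(c,None,fx=2.8,fy=2.8,interpolation=cv2.INTER_CUBIC))
```

```text
(no output)
```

View pics/w1c.png

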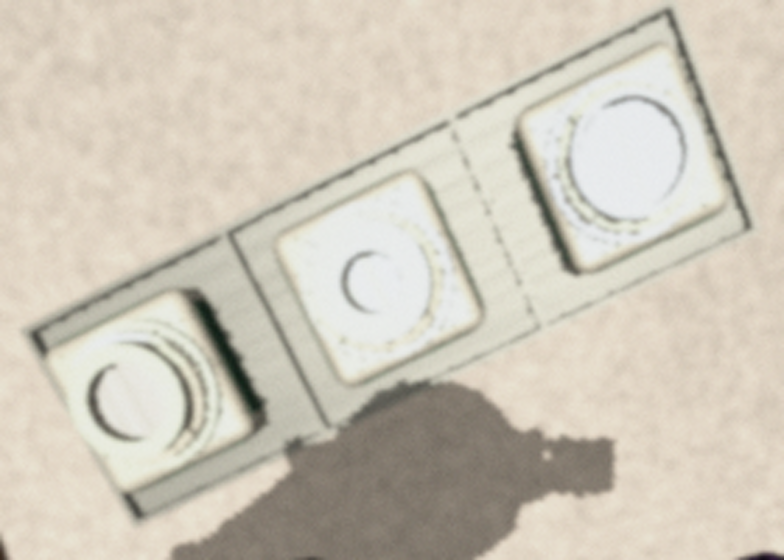

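```bash
cat > fit.py <<'E'
from h import *
import pickle
from scipy.optimize import least_squares
im=pickle.load(open('w.pkl','rb'))
f=lambda x,y:np.array([y/2.8,100+x/2.8])
C=[(28,330),(668,10),(750,228),(138,518)]
M=[(140,400),(373,282),(630,158)]
L=[(48,150),(48,-150),(-48,-150),(-48,150)]
for nm,both in (('tray',0),('mouth',1),('both',2)):
  def res(p):
    c,s=np.cos(p[2]),np.sin(p[2]);r=[]
    if both!=1:
      for (x,y),l in zip(C,L): r+=list(np.array(proj(im,[p[0]+c*l[0]-s*l[1],p[1]+s*l[0]+c*l[1],14]))-f(x,y))
    if both!=0:
      for (x,y),k in zip(M,(105,0,-105)): r+=list(np.array(proj(im,[p[0]-s*k,p[1]+c*k,66]))-f(x,y))
    return r
  o=least_squares(res,[600,75,0.1]);p=o.x;print(nm,p[:2].round(1),np.degrees(p[2]).round(2),'rms',np.sqrt(np.mean(o.fun**2)).round(2))
# black lids: contours in wrist
px=im['pixels'];g=px.max(2)
for r,c in ((223,210),(165,444)):
  m=np.zeros(g.shape,np.uint8);m[r-45:r+45,c-45:c+45]=(g[r-45:r+45,c-45:c+45]<75)
  cs,_=cv2.findContours(m,cv2.RETR_EXTERNAL,cv2.CHAIN_APPROX_NONE);k=max(cs,key=cv2.contourArea)[:,0,:]
  k=cv2.convexHull(k)[:,0,:]
  # fit by projected cylinder hull
  def hull(p):
    t=np.linspace(0,2*np.pi,48,endpoint=False)
    q=[proj(im,[p[0]+30*np.cos(a),p[1]+30*np.sin(a),z])[::-1] for z in (0,24) for a in t]
    return cv2.convexHull(np.array(q,np.float32))
  def res(p):
    h=hull(p); return [cv2.pointPolygonTest(h,(float(x),float(y)),True) for x,y in k]
  p0=back(im,(r,c),12)[:2];o=least_squares(res,p0,diff_step=1e-4)
  # white pointer
  tc=o.x; g2=px.min(2).astype(int); pts=[]
  for i in range(r-30,r+30):
    for j in range(c-30,c+30):
      w=back(im,(i,j),24)[:2]-tc
      if np.hypot(*w)<25 and g2[i,j]>100: pts.append(w)
  pts=np.array(pts);m=pts.mean(0)
  d=np.linalg.svd(pts-m)[2][0];d*=np.sign(d@m)
  print('lid',tc.round(1),'rms',np.sqrt(np.mean(o.fun**2)).round(2),'yaw',np.degrees(np.arctan2(d[1],d[0])).round(1),'centroid',m.round(1),np.degrees(np.arctan2(m[1],m[0])).round(1),len(pts))
E
python3 fit.py
```

```text
tray [602.9  73.2] 10.49 rms 3.17
mouth [602.8  70.9] 10.78 rms 1.9
both [602.8  72.1] 10.55 rms 2.8
lid [465.2 150. ] rms 0.77 yaw 0.0 centroid [ 17.9 -12.2] -34.3 1
lid [ 467.1 -152.1] rms 1.24 yaw 13.3 centroid [16.4  2.2] 7.6 55
```

Emit:
apply_moves(rows=[{"hand": 1,"delta_pos": [-1,30,20],"yaw": 0},{"hand": 1,"delta_pos": [-3,60,45],"yaw": 0},{"hand": 1,"delta_pos": [-4,90,70],"yaw": 0},{"hand": 1,"delta_pos": [-5,120,95],"yaw": 0},{"hand": 1,"delta_pos": [-6,145,125],"yaw": 0},{"hand": 1,"delta_pos": [-7,170,150],"yaw": 0},{"hand": 1,"delta_pos": [-8,190,175],"yaw": 0},{"hand": 1,"delta_pos": [-9,205,199],"yaw": 0},{"hand": 1,"delta_pos": [-9,205,199],"yaw": 0},{"hand": 1,"delta_pos": [-9,205,199],"yaw": 0},{"hand": 1,"delta_pos": [-9,205,199],"yaw": 0}])

```text
clock: 3.98
position: [468.3, -151.9, 151.2]
ee_rot: [0.992, -0.124, 0.001, 0.0]
contact_force: [0.1, 0.4, 0.8]
gripper_width: 85.4
grasp_force: 0.0
```

```bash
cat > lid.py <<'E'
from h import *
from scipy.optimize import least_squares
import sys
x0,y0=float(sys.argv[1]),float(sys.argv[2]);zb=float(sys.argv[3]) if len(sys.argv)>3 else 0
s=read_state();im=snap('wrist');px=im['pixels']
if len(sys.argv)>4: cv2.imwrite('pics/'+sys.argv[4],px[:,:,::-1])
hsv=cv2.cvtColor(px,cv2.COLOR_RGB2HSV)
t=np.linspace(0,2*np.pi,72,endpoint=False)
def hull(p,r=30):
  q=[proj(im,[p[0]+r*np.cos(a),p[1]+r*np.sin(a),z])[::-1] for z in (zb,zb+24) for a in t]
  return cv2.convexHull(np.array(q,np.float32))
m=np.zeros(px.shape[:2],np.uint8);cv2.fillConvexPoly(m,hull((x0,y0),42).astype(int),1)
b=((px.max(2)<60)&(m>0)).astype(np.uint8)
b=cv2.morphologyEx(b,cv2.MORPH_OPEN,np.ones((5,5)))
cs,_=cv2.findContours(b,cv2.RETR_EXTERNAL,cv2.CHAIN_APPROX_NONE);k=cv2.convexHull(max(cs,key=cv2.contourArea))[:,0,:]
o=least_squares(lambda p:[cv2.pointPolygonTest(hull(p),(float(x),float(y)),True) for x,y in k],[x0,y0],diff_step=1e-4,loss='soft_l1')
c=o.x;rr,cc=np.nonzero(m);W=np.array([back(im,(i,j),zb+24)[:2]-c for i,j in zip(rr,cc)]);R0=np.hypot(*W.T)
v=px[rr,cc].min(1).astype(float);i=R0<26;thr=(np.median(v[i])+v[i].max())/2;w=W[i&(v>thr)]
mm=w.mean(0);d=np.linalg.svd(w-mm)[2][0];d*=np.sign(d@mm)
Rt=R.from_quat(s['ee_rot']).as_matrix();th=np.degrees(np.arctan2(Rt[1,0],Rt[0,0]))
print('clock',s['clock'],'tcp',s['position'].round(1),'th',th.round(2))
print('lid',c.round(1),'rms',np.sqrt(np.mean(o.fun**2)).round(2),'yaw',np.degrees(np.arctan2(d[1],d[0])).round(1),np.degrees(np.arctan2(mm[1],mm[0])).round(1),len(w),thr)
print('tool delta',(Rt.T@(np.array([c[0],c[1],0])-s['position'])).round(1))
E
python3 lid.py 467 -152 0 w2.png
```

```text
clock 3.9833 tcp [ 468.3 -151.9  151.2] th -14.2
lid [ 467.4 -152.9] rms 1.38 yaw 11.8 11.5 125 75.5
tool delta [ -1.    1.2 151.2]
```

View pics/w2.png

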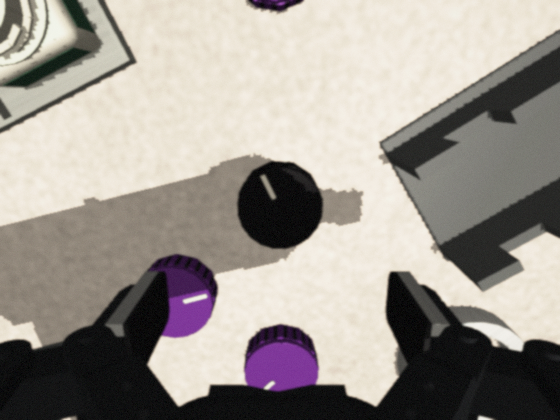

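Emit:
apply_moves(rows=[{"hand": 1,"delta_pos": [-1,1,35],"yaw": 0},{"hand": 1,"delta_pos": [-1,1,70],"yaw": 0},{"hand": 1,"delta_pos": [-1,1,100],"yaw": 0},{"hand": 1,"delta_pos": [-1,1,120],"yaw": 0},{"hand": 1,"delta_pos": [-1,1,129],"yaw": 0},{"hand": 1,"delta_pos": [-1,1,129],"yaw": 0},{"hand": -1,"delta_pos": [-1,1,129],"yaw": 0},{"hand": -1,"delta_pos": [-1,1,129],"yaw": 0},{"hand": -1,"delta_pos": [-1,1,129],"yaw": 0},{"hand": -1,"delta_pos": [-1,1,129],"yaw": 0},{"hand": -1,"delta_pos": [-1,1,129],"yaw": 0},{"hand": -1,"delta_pos": [-1,1,129],"yaw": 0}])

```text
clock: 5.03
position: [467.6, -152.7, 23.4]
ee_rot: [0.992, -0.124, 0.003, -0.0]
contact_force: [-0.3, 2.7, 5.4]
gripper_width: 58.2
grasp_force: 64.4
```

Emit:
apply_moves(rows=[{"hand": -1,"delta_pos": [0,0,-30],"yaw": 0},{"hand": -1,"delta_pos": [0,0,-65],"yaw": 0},{"hand": -1,"delta_pos": [0,0,-100],"yaw": 0},{"hand": -1,"delta_pos": [1,-25,-130],"yaw": 0},{"hand": -1,"delta_pos": [2,-55,-150],"yaw": 0},{"hand": -1,"delta_pos": [3,-90,-165],"yaw": 0},{"hand": -1,"delta_pos": [4,-125,-177],"yaw": 0},{"hand": -1,"delta_pos": [5,-160,-177],"yaw": 0},{"hand": -1,"delta_pos": [5,-195,-177],"yaw": 0},{"hand": -1,"delta_pos": [5,-220,-177],"yaw": 0},{"hand": -1,"delta_pos": [5,-232,-177],"yaw": 0},{"hand": -1,"delta_pos": [5,-232,-177],"yaw": 0}])

```text
clock: 6.03
position: [528.4, 72.8, 199.0]
ee_rot: [0.992, -0.123, 0.001, -0.001]
contact_force: [0.6, -0.0, -0.9]
gripper_width: 58.6
grasp_force: 64.5
```

Emit:
apply_moves(rows=[{"hand": -1,"delta_pos": [0,0,0],"yaw": 0},{"hand": -1,"delta_pos": [0,0,0],"yaw": 0},{"hand": -1,"delta_pos": [0,0,0],"yaw": 0}])

```text
clock: 6.28
position: [527.3, 69.5, 198.2]
ee_rot: [0.992, -0.125, -0.0, 0.0]
contact_force: [-0.4, 0.5, 0.4]
gripper_width: 58.1
grasp_force: 64.5
```

```bash
python3 look.py w3.png
```

```text
6.28 [527.3  69.5 198.2] [ 0.9922 -0.1248 -0.      0.    ]
lid_a [([269.0, 209.0], 0.94, [464.0, 151.0]), ([264.0, 439.0], 0.89, [416.0, -58.0]), ([323.0, 512.0], 0.8, [334.0, -119.0]), ([279.0, 277.0], 0.61, [438.0, 92.0])]
knife_1 [([286.0, 60.0], 0.73, [482.0, 293.0])]
mouth0 []
notch0 []
ink_tray []
knife_rest []
```

View pics/w3.png

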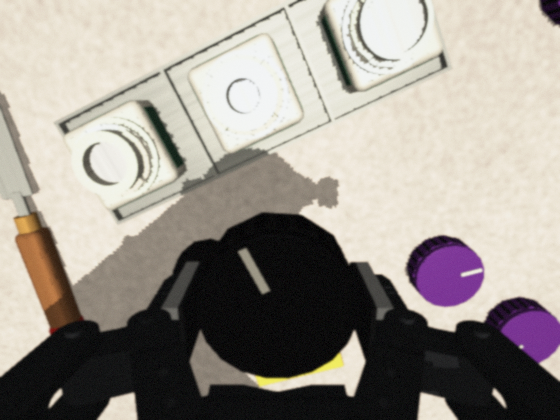

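Run:
```python
import cv2,numpy as np
a=cv2.imread('pics/w3.png'); c=a[0:225,50:450]
g=cv2.cvtColor(c,cv2.COLOR_BGR2GRAY).astype(float);g=np.clip((g/255)**2.5*255,0,255).astype(np.uint8);g=cv2.createCLAHE(4,(6,6)).apply(g)
cv2.imwrite('pics/w3c.png',cv2.resize(g,None,fx=2,fy=2,interpolation=cv2.INTER_CUBIC))
```

```text
(no output)
```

View pics/w3c.png

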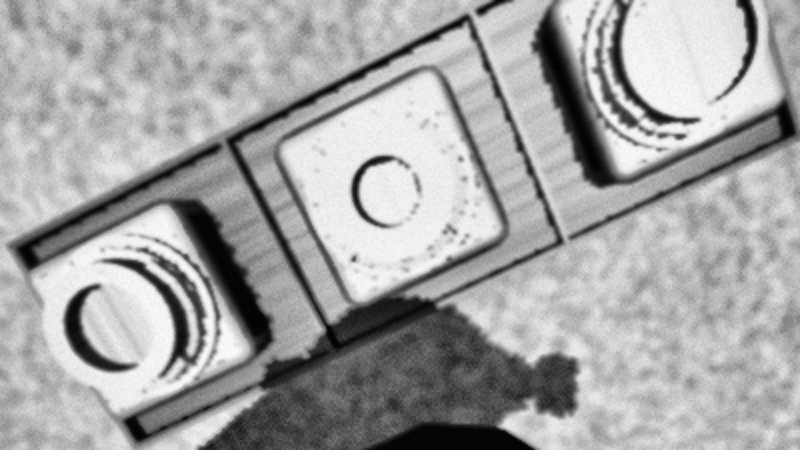

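Run:
```python
from h import *
import pickle
from scipy.optimize import least_squares
im=pickle.load(open('w.pkl','rb'))
f=lambda x,y:np.array([y/2,50+x/2])
M=[(110,326),(386,191),(690,54)]
for a in M: print(back(im,f(*a),66)[:2].round(1))
C=[(8,245),(138,442),(797,137)];L=[(48,150),(-48,150),(-48,-150)]
for wc in (0,1):
  def res(p):
    c,s=np.cos(p[2]),np.sin(p[2]);r=[]
    for (x,y),k in zip(M,(105,0,-105)): r+=list(np.array(proj(im,[p[0]-s*k,p[1]+c*k,66]))-f(x,y))
    if wc:
      for (x,y),l in zip(C,L): r+=list(np.array(proj(im,[p[0]+c*l[0]-s*l[1],p[1]+s*l[0]+c*l[1],14]))-f(x,y))
    return r
  o=least_squares(res,[600,75,0.1]);p=o.x;print(p[:2].round(1),np.degrees(p[2]).round(2),o.fun.round(1))
```

```text
[585.1 175.1]
[604.   72.4]
[619.6 -28.8]
[602.7  73.1] 9.56 [ 0.2 -2.3  2.3 -0.4 -1.7  2.5]
[603.2  72.9] 10.24 [ 1.1 -1.3  1.4 -0.4 -4.7  2.  -1.1 -2.   4.2 -2.9  2.5  4. ]
```

Emit:
apply_moves(rows=[{"hand": -1,"delta_pos": [25,-7,0],"yaw": 0.07},{"hand": -1,"delta_pos": [50,-15,0],"yaw": 0.15},{"hand": -1,"delta_pos": [73,-22,10],"yaw": 0.2},{"hand": -1,"delta_pos": [73,-22,40],"yaw": 0.2},{"hand": -1,"delta_pos": [73,-22,70],"yaw": 0.2},{"hand": -1,"delta_pos": [73,-22,95],"yaw": 0.2},{"hand": -1,"delta_pos": [73,-22,111],"yaw": 0.2},{"hand": -1,"delta_pos": [73,-22,111],"yaw": 0.2},{"hand": -1,"delta_pos": [73,-22,111],"yaw": 0.2},{"hand": -1,"delta_pos": [73,-22,111],"yaw": 0.2}])

```text
clock: 7.47
position: [604.2, 74.0, 87.9]
ee_rot: [0.975, -0.222, 0.0, 0.0]
contact_force: [-1.5, -0.4, -0.1]
gripper_width: 58.4
grasp_force: 66.3
```

Run:
```python
from h import *
s=read_state();im=snap('wrist','w4.png')
Rt=R.from_quat(s['ee_rot']).as_matrix();print(s['position'].round(1),np.degrees(np.arctan2(Rt[1,0],Rt[0,0])),s['contact_force'].round(1))
im=snap('top');cv2.imwrite('pics/t4.png',cv2.resize(im['pixels'][140:260,190:340,::-1],None,fx=4,fy=4))
```

```text
[604.2  74.   87.9] -25.709730710899848 [-1.5 -0.4 -0.1]
```

View pics/w4.png

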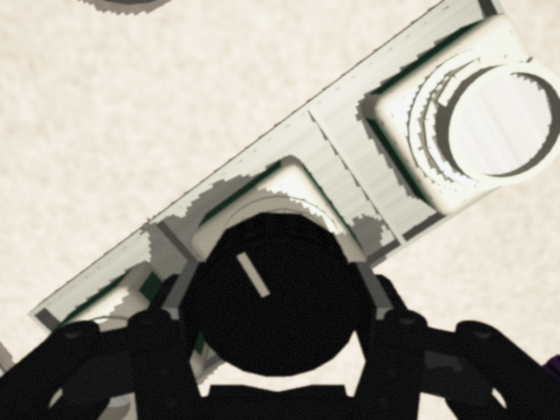

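Emit:
apply_moves(rows=[{"hand": -1,"delta_pos": [0,1.5,3],"yaw": 0},{"hand": -1,"delta_pos": [0,1.5,6],"yaw": 0},{"hand": -1,"delta_pos": [0,1.5,9],"yaw": 0},{"hand": -1,"delta_pos": [0,1.5,11],"yaw": 0},{"hand": -1,"delta_pos": [0,1.5,11],"yaw": 0},{"hand": -1,"delta_pos": [0,1.5,11],"yaw": 0}])

```text
clock: 8.07
position: [603.5, 72.7, 77.3]
ee_rot: [0.975, -0.222, 0.0, 0.0]
contact_force: [-2.0, 0.2, 6.0]
gripper_width: 58.0
grasp_force: 67.2
```

Run:
```python
from h import *
import pickle
s=read_state();print(s['position'],s['contact_force'],s['wrist_torque'])
```

```text
[603.50473667  72.72555274  77.26854534] [-1.95843458  0.16427401  5.95314894] [0.00541501 0.70152958 0.01361015]
```

Emit:
apply_moves(rows=[{"hand": -1,"delta_pos": [0,0,1],"yaw": 0.1},{"hand": -1,"delta_pos": [0,0,1.4],"yaw": 0.2},{"hand": -1,"delta_pos": [0,0,1.9],"yaw": 0.3},{"hand": -1,"delta_pos": [0,0,2.4],"yaw": 0.4},{"hand": -1,"delta_pos": [0,0,2.9],"yaw": 0.5},{"hand": -1,"delta_pos": [0,0,3.4],"yaw": 0.6},{"hand": -1,"delta_pos": [0,0,3.9],"yaw": 0.7},{"hand": -1,"delta_pos": [0,0,3.9],"yaw": 0.7},{"hand": -1,"delta_pos": [0,0,3.9],"yaw": 0.7}])

```text
clock: 8.82
position: [604.8, 72.4, 76.3]
ee_rot: [0.84, -0.543, 0.002, -0.001]
contact_force: [-4.2, -1.7, 18.0]
gripper_width: 58.1
grasp_force: 68.3
```

Run:
```python
from h import *
s=read_state();print(s['position'],s['contact_force'],s['wrist_torque'])
Rt=R.from_quat(s['ee_rot']).as_matrix();print(np.degrees(np.arctan2(Rt[1,0],Rt[0,0])))
```

```text
[604.78325848  72.39164908  76.29746569] [-4.19626344 -1.74209116 18.02454912] [-0.46187718  1.38234521 -0.04442333]
-65.73936918199556
```

Emit:
apply_moves(rows=[{"hand": -1,"delta_pos": [0,0,0],"yaw": 0.1},{"hand": -1,"delta_pos": [0,0,0],"yaw": 0.2},{"hand": -1,"delta_pos": [0,0,0],"yaw": 0.3},{"hand": -1,"delta_pos": [0,0,0.5],"yaw": 0.4},{"hand": -1,"delta_pos": [0,0,1],"yaw": 0.5},{"hand": -1,"delta_pos": [0,0,1.5],"yaw": 0.6},{"hand": -1,"delta_pos": [0,0,2],"yaw": 0.7},{"hand": -1,"delta_pos": [0,0,2],"yaw": 0.7}])

```text
clock: 9.48
position: [603.9, 69.2, 74.8]
ee_rot: [-0.604, 0.797, -0.003, -0.002]
contact_force: [-6.7, -14.6, 20.2]
gripper_width: 58.3
grasp_force: 92.1
```

```bash
cat > st.py <<'E'
from h import *
s=read_state();print(s['clock'],s['position'].round(2),s['contact_force'].round(1),s['wrist_torque'].round(2),s['gripper_width'].round(1))
Rt=R.from_quat(s['ee_rot']).as_matrix();print(np.degrees(np.arctan2(Rt[1,0],Rt[0,0])))
E
python3 st.py
python3 - <<'E'
from h import *
im=snap('wrist','w5.png')
E
```

```text
Traceback (most recent call last):
  File "st.py", line 2, in <module>
    s=read_state();print(s['clock'],s['position'].round(2),s['contact_force'].round(1),s['wrist_torque'].round(2),s['gripper_width'].round(1))
                                                                                                                  ^^^^^^^^^^^^^^^^^^^^^^^^
AttributeError: 'float' object has no attribute 'round'
```

View pics/w5.png

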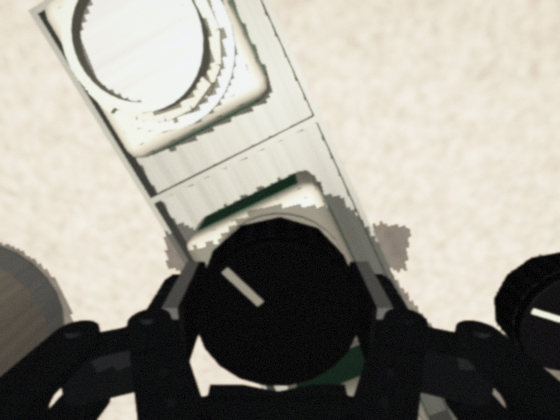

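Emit:
apply_moves(rows=[{"hand": -1,"delta_pos": [0,0,-2],"yaw": 0},{"hand": -1,"delta_pos": [0,0,-2],"yaw": -0.12},{"hand": -1,"delta_pos": [0,0,-2],"yaw": -0.24},{"hand": -1,"delta_pos": [0,0,-2.5],"yaw": -0.36},{"hand": -1,"delta_pos": [0,0,-3],"yaw": -0.48},{"hand": -1,"delta_pos": [0,0,-3.5],"yaw": -0.6},{"hand": -1,"delta_pos": [0,0,-4],"yaw": -0.72},{"hand": -1,"delta_pos": [0,0,-4],"yaw": -0.84},{"hand": -1,"delta_pos": [0,0,-4.5],"yaw": -0.96},{"hand": -1,"delta_pos": [0,0,-4.5],"yaw": -1.08},{"hand": -1,"delta_pos": [0,0,-4.5],"yaw": -1.15},{"hand": -1,"delta_pos": [0,0,-4.5],"yaw": -1.15}])

```text
clock: 10.53
position: [605.1, 71.3, 75.8]
ee_rot: [0.94, -0.341, 0.002, 0.0]
contact_force: [3.3, -6.2, 1.8]
gripper_width: 58.0
grasp_force: 90.0
```

```bash
cat > st.py <<'E'
from h import *
s=read_state();print(s['clock'],s['position'].round(2),s['contact_force'].round(1),s['wrist_torque'].round(2),round(s['gripper_width'],1))
Rt=R.from_quat(s['ee_rot']).as_matrix();th=np.degrees(np.arctan2(Rt[1,0],Rt[0,0]));print('th',th.round(2))
im=snap('wrist');px=im['pixels'];z=s['position'][2]-23.4+24
c=s['position'][:2];pts=[]
for i in range(200,360):
  for j in range(200,350):
    if px[i,j].min()>110:
      w=back(im,(i,j),z)[:2]-c
      if np.hypot(*w)<25: pts.append(w)
w=np.array(pts)
if len(w)>5:
  mm=w.mean(0);d=np.linalg.svd(w-mm)[2][0];d*=np.sign(d@mm)
  print('held lid yaw',np.degrees(np.arctan2(d[1],d[0])).round(1),'n',len(w),'line centre tool',(Rt[:2,:2].T@mm).round(1))
  n=np.array([-d[1],d[0]]);print('offset across line, tool',(Rt[:2,:2].T@(n*(n@mm))).round(1))
E
python3 st.py
```

```text
10.5333 [605.11  71.33  75.83] [ 3.3 -6.2  1.8] [-1.85 -0.97 -0.03] 58.0
th -39.87
held lid yaw 2.5 n 351 line centre tool [  9.3 -12.2]
offset across line, tool [-1.8 -2. ]
```

Emit:
apply_moves(rows=[{"hand": -1,"delta_pos": [0,0,-3],"yaw": -0.04},{"hand": -1,"delta_pos": [0,0,-7],"yaw": -0.04},{"hand": -1,"delta_pos": [0,0,-12],"yaw": -0.04},{"hand": -1,"delta_pos": [0,0,-18],"yaw": -0.04},{"hand": -1,"delta_pos": [0,0,-26],"yaw": -0.04},{"hand": -1,"delta_pos": [0,0,-34],"yaw": -0.04},{"hand": -1,"delta_pos": [0,0,-34],"yaw": -0.04},{"hand": -1,"delta_pos": [0,0,-34],"yaw": -0.04}])

```text
clock: 11.25
position: [603.5, 73.0, 109.5]
ee_rot: [0.946, -0.323, 0.001, -0.001]
contact_force: [-0.6, -0.0, -0.8]
gripper_width: 58.4
grasp_force: 89.7
```

```bash
python3 st.py
python3 - <<'E'
from h import *
im=snap('wrist','w6.png')
E
```

```text
11.25 [603.5   73.05 109.52] [-0.6 -0.  -0.8] [-0.07  0.05 -0.02] 58.4
th -37.74
held lid yaw 4.7 n 354 line centre tool [  9.4 -12.2]
offset across line, tool [-1.8 -2. ]
```

View pics/w6.png

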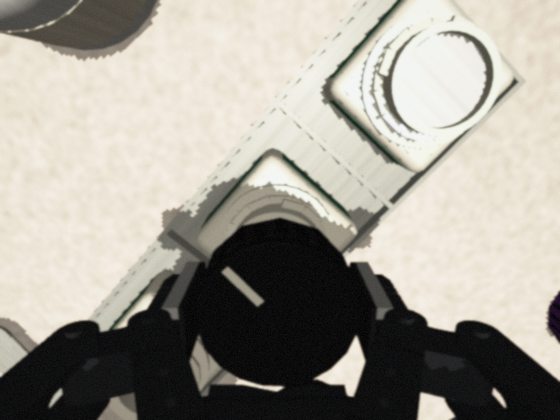

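Run:
```python
from h import *
s=read_state();im=snap('wrist')
Rt=R.from_quat(s['ee_rot']).as_matrix()
print('mouth0',back(im,(79,441),66)[:2].round(1))
for z in (-4,-2,0,2,4):
  for ox in (-2,0,2):
    t=np.linspace(0,2*np.pi,72)
    q=np.array([proj(im,s['position']+Rt@np.array([ox+30*np.cos(a),30*np.sin(a),h])) for a in t for h in (23.4+z,-.6+z)])
    print(z,ox,q.min(0).round(),q.max(0).round())
# camera for w4 pose
im4=dict(im);d=np.radians(-25.71+37.74);Rz=np.array([[np.cos(d),-np.sin(d),0],[np.sin(d),np.cos(d),0],[0,0,1]])
im4['xyz']=np.array([604.2,74,87.9])+Rz@(im['xyz']-s['position']);im4['rotation']=(Rz@rot(im))
print('mouth0 w4',back(im4,(121,505),66)[:2].round(1))
im5=dict(im);d=np.radians(-105.7+37.74);Rz=np.array([[np.cos(d),-np.sin(d),0],[np.sin(d),np.cos(d),0],[0,0,1]])
im5['xyz']=np.array([603.9,69.2,74.8])+Rz@(im['xyz']-s['position']);im5['rotation']=(Rz@rot(im))
print('mouth0 w5',back(im5,(47,141),66)[:2].round(1))
```

```text
mouth0 [625.2 -29. ]
-4 -2 [218. 191.] [391. 363.]
-4 0 [213. 191.] [386. 363.]
-4 2 [208. 190.] [382. 364.]
-2 -2 [216. 192.] [387. 362.]
-2 0 [211. 192.] [382. 362.]
-2 2 [207. 192.] [378. 362.]
0 -2 [215. 194.] [383. 361.]
0 0 [210. 193.] [379. 361.]
0 2 [205. 193.] [374. 361.]
2 -2 [213. 195.] [379. 359.]
2 0 [209. 194.] [375. 360.]
2 2 [204. 194.] [371. 360.]
4 -2 [212. 196.] [375. 358.]
4 0 [207. 196.] [371. 359.]
4 2 [202. 195.] [367. 359.]
mouth0 w4 [626.1 -29.3]
mouth0 w5 [621.2 -27.2]
```

Run:
```python
from h import *
import pickle
im3=pickle.load(open('w.pkl','rb'))
f=lambda x,y:np.array([y/2,50+x/2])
for a,b in (((138,442),(797,137)),((8,245),(470,15)),((233,143),(335,345)),((470,15),(563,240))):
  for z in (14,0):
    A,B=back(im3,f(*a),z)[:2],back(im3,f(*b),z)[:2];d=A-B;print(z,A.round(1),B.round(1),np.degrees(np.arctan2(-d[0],d[1])).round(2))
top=snap('top')
hdr=imaging
for q in('mouth0','ink_tray'):
  print(q,[(np.round(d['location'],1).tolist(),round(d['score'],2),np.round(back(top,d['location'],66 if q[0]=='m' else 0)[:2],1).tolist()) for d in nets.pinpoint('top',q)[:6]])
# w4 line offset
s=read_state();im=snap('wrist');Rt=R.from_quat(s['ee_rot']).as_matrix()
px=cv2.imread('pics/w4.png');m=(px.min(2)>110);pts=[]
for i in range(200,360):
  for j in range(200,350):
    if m[i,j]:
      w=(Rt.T@(back(im,(i,j),s['position'][2]+.6)-s['position']))[:2]
      if np.hypot(*w)<25: pts.append(w)
w=np.array(pts);mm=w.mean(0);d=np.linalg.svd(w-mm)[2][0];d*=np.sign(d@mm);n=np.array([-d[1],d[0]])
print('w4 line angle tool',np.degrees(np.arctan2(d[1],d[0])),'off',n*(n@mm),mm)
```

```text
14 [532.3 208.2] [585.3 -80.5] 10.4
0 [529.2 215.4] [584.7 -86.6] 10.4
14 [622.6 227.9] [656.8  30.3] 9.81
0 [623.7 236.1] [659.5  29.3] 9.81
14 [636.6 128.7] [551.8 113.9] -80.08
0 [638.3 132.3] [549.7 116.8] -80.08
14 [656.8  30.3] [569.9  14. ] -79.36
0 [659.5  29.3] [568.6  12.2] -79.36
mouth0 [([200.2, 224.2], 0.81, [577.4, 182.8]), ([180.8, 304.1], 0.78, [633.8, -28.2]), ([189.6, 265.9], 0.78, [608.1, 72.8])]
ink_tray [([197.8, 268.6], 0.68, [599.5, 69.8])]
w4 line angle tool -28.273909703128837 off [-0.36900887 -0.68607209] [14.03957766 -8.43583534]
```

Emit:
apply_moves(rows=[{"hand": -1,"delta_pos": [25,21,0],"yaw": 0.06},{"hand": -1,"delta_pos": [52,44,0],"yaw": 0.06},{"hand": -1,"delta_pos": [75,64,0],"yaw": 0.06},{"hand": -1,"delta_pos": [82,70,5],"yaw": 0.06},{"hand": -1,"delta_pos": [82,70,15],"yaw": 0.06},{"hand": -1,"delta_pos": [82,70,23],"yaw": 0.06},{"hand": -1,"delta_pos": [82,70,27],"yaw": 0.06},{"hand": -1,"delta_pos": [82,70,27],"yaw": 0.06},{"hand": -1,"delta_pos": [82,70,27],"yaw": 0.06},{"hand": -1,"delta_pos": [82,70,27],"yaw": 0.06}])

```text
clock: 12.43
position: [625.0, -31.9, 81.6]
ee_rot: [0.936, -0.351, -0.0, 0.0]
contact_force: [1.2, 1.0, 0.4]
gripper_width: 58.1
grasp_force: 89.7
```

```bash
python3 st.py
```

```text
12.4333 [625.04 -31.91  81.63] [1.2 1.  0.4] [-0.04 -0.05  0.02] 58.1
th -41.1
held lid yaw 1.5 n 378 line centre tool [  9.4 -12.2]
offset across line, tool [-1.8 -1.9]
```

Emit:
apply_moves(rows=[{"hand": -1,"delta_pos": [0,0,2],"yaw": 0.01},{"hand": -1,"delta_pos": [0,0,4],"yaw": 0.01},{"hand": -1,"delta_pos": [0,0,5],"yaw": 0.01},{"hand": -1,"delta_pos": [0,0,6],"yaw": 0.01},{"hand": -1,"delta_pos": [0,0,6],"yaw": 0.01}])

```text
clock: 12.9
position: [625.1, -32.8, 75.9]
ee_rot: [0.934, -0.356, -0.0, 0.0]
contact_force: [-0.5, 0.9, 1.6]
gripper_width: 58.0
grasp_force: 90.1
```

Emit:
apply_moves(rows=[{"hand": -1,"delta_pos": [0,0.5,1],"yaw": 0},{"hand": -1,"delta_pos": [0,0.5,1.5],"yaw": 0},{"hand": -1,"delta_pos": [0,0.5,2],"yaw": 0},{"hand": -1,"delta_pos": [0,0.5,2],"yaw": 0}])

```text
clock: 13.23
position: [625.2, -32.9, 75.6]
ee_rot: [0.934, -0.356, 0.0, -0.0]
contact_force: [-3.0, 2.6, 9.5]
gripper_width: 58.5
grasp_force: 90.8
```

Emit:
apply_moves(rows=[{"hand": -1,"delta_pos": [0,0,0],"yaw": 0.1},{"hand": -1,"delta_pos": [0,0,0.5],"yaw": 0.2},{"hand": -1,"delta_pos": [0,0,1],"yaw": 0.3},{"hand": -1,"delta_pos": [0,0,1.5],"yaw": 0.4},{"hand": -1,"delta_pos": [0,0,2],"yaw": 0.5},{"hand": -1,"delta_pos": [0,0,2.5],"yaw": 0.6},{"hand": -1,"delta_pos": [0,0,3],"yaw": 0.7},{"hand": -1,"delta_pos": [0,0,3],"yaw": 0.7}])

```text
clock: 13.9
position: [624.3, -33.7, 72.3]
ee_rot: [0.754, -0.656, -0.0, 0.001]
contact_force: [-4.2, 1.2, 10.6]
gripper_width: 58.3
grasp_force: 90.8
```

```bash
python3 st.py
```

```text
13.9 [624.28 -33.75  72.31] [-4.2  1.2 10.6] [ 0.17  1.51 -0.14] 58.3
th -82.06
held lid yaw -39.4 n 376 line centre tool [  9.3 -12.2]
offset across line, tool [-1.8 -2. ]
```

Emit:
apply_moves(rows=[{"hand": -1,"delta_pos": [0,0.3,0.5],"yaw": 0.1},{"hand": -1,"delta_pos": [-0.2,0.5,1],"yaw": 0.2},{"hand": -1,"delta_pos": [-0.3,0.8,1.5],"yaw": 0.3},{"hand": -1,"delta_pos": [-0.4,1,2],"yaw": 0.4},{"hand": -1,"delta_pos": [-0.5,1.2,2.5],"yaw": 0.5},{"hand": -1,"delta_pos": [-0.6,1.4,3],"yaw": 0.6},{"hand": -1,"delta_pos": [-0.7,1.6,3.5],"yaw": 0.7},{"hand": -1,"delta_pos": [-0.8,1.7,3.5],"yaw": 0.8},{"hand": -1,"delta_pos": [-0.8,1.7,3.5],"yaw": 0.8},{"hand": -1,"delta_pos": [-0.8,1.7,3.5],"yaw": 0.8}])

```text
clock: 14.78
position: [622.3, -33.2, 70.1]
ee_rot: [-0.441, 0.898, -0.0, -0.001]
contact_force: [-6.5, -0.1, 16.0]
gripper_width: 58.1
grasp_force: 91.4
```

```bash
python3 st.py
```

```text
14.7833 [622.31 -33.17  70.06] [-6.5 -0.1 16. ] [ 0.34  2.3  -0.03] 58.1
th -127.69
held lid yaw -85.1 n 376 line centre tool [  9.3 -12.2]
offset across line, tool [-1.8 -1.9]
```

Emit:
apply_moves(rows=[{"hand": -1,"delta_pos": [0,0,0.5],"yaw": 0.08},{"hand": -1,"delta_pos": [0,0,0.5],"yaw": 0.08},{"hand": -1,"delta_pos": [0,0,0.5],"yaw": 0.08}])

```text
clock: 15.08
position: [622.2, -33.0, 70.0]
ee_rot: [-0.404, 0.915, -0.0, -0.001]
contact_force: [-7.3, 0.5, 18.7]
gripper_width: 58.2
grasp_force: 91.6
```

```bash
python3 st.py
```

```text
15.0833 [622.18 -33.    69.98] [-7.3  0.5 18.7] [ 0.7   2.65 -0.16] 58.2
th -132.3
held lid yaw -89.5 n 379 line centre tool [  9.3 -12.2]
offset across line, tool [-1.8 -1.9]
```

Emit:
apply_moves(rows=[{"hand": 1,"delta_pos": [0,0,0],"yaw": 0},{"hand": 1,"delta_pos": [0,0,-1],"yaw": 0},{"hand": 1,"delta_pos": [0,0,-1],"yaw": 0},{"hand": 1,"delta_pos": [0,0,-1],"yaw": 0},{"hand": 1,"delta_pos": [0,0,-1],"yaw": 0},{"hand": 1,"delta_pos": [0,0,-20],"yaw": 0},{"hand": 1,"delta_pos": [0,0,-50],"yaw": 0},{"hand": 1,"delta_pos": [0,0,-90],"yaw": 0},{"hand": 1,"delta_pos": [0,0,-90],"yaw": 0},{"hand": 1,"delta_pos": [0,0,-90],"yaw": 0}])

```text
clock: 15.97
position: [624.8, -32.4, 159.5]
ee_rot: [-0.405, 0.915, -0.001, 0.003]
contact_force: [-0.3, 0.4, -1.6]
gripper_width: 85.1
grasp_force: 0.0
```

```bash
sed -i 's/^b=((px.max/r_=1;b=((px.max/' lid.py; python3 lid.py 623.5 -31 48 w7.png
```

```text
clock 15.9667 tcp [624.8 -32.4 159.5] th -132.27
lid [623.4 -30.8] rms 1.16 yaw -90.2 -87.3 170 69.5
tool delta [  0.5   2.7 159.5]
```

View pics/w7.png

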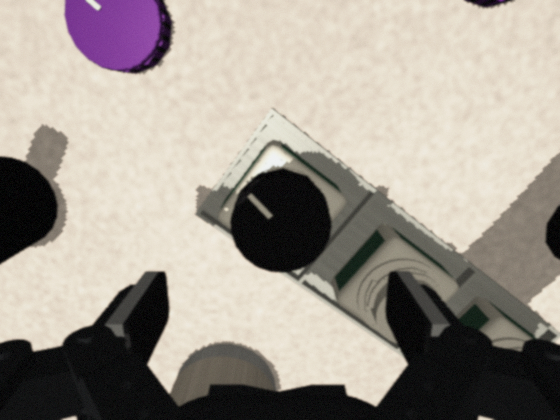

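Emit:
apply_moves(rows=[{"hand": 1,"delta_pos": [-3,22,0],"yaw": -0.12},{"hand": 1,"delta_pos": [-6,45,0],"yaw": -0.24},{"hand": 1,"delta_pos": [-9,70,0],"yaw": -0.36},{"hand": 1,"delta_pos": [-12,95,0],"yaw": -0.48},{"hand": 1,"delta_pos": [-14,120,0],"yaw": -0.6},{"hand": 1,"delta_pos": [-16,145,0],"yaw": -0.72},{"hand": 1,"delta_pos": [-19,170,0],"yaw": -0.84},{"hand": 1,"delta_pos": [-22,195,0],"yaw": -0.96},{"hand": 1,"delta_pos": [-24,215,5],"yaw": -1.08},{"hand": 1,"delta_pos": [-26,230,9],"yaw": -1.2},{"hand": 1,"delta_pos": [-27,241,9],"yaw": -1.32},{"hand": 1,"delta_pos": [-27,241,9],"yaw": -1.43}])

```text
clock: 17.02
position: [460.8, 150.0, 145.9]
ee_rot: [0.907, -0.422, -0.001, 0.002]
contact_force: [-0.3, 0.2, -0.3]
gripper_width: 85.3
grasp_force: 0.0
```

Emit:
apply_moves(rows=[{"hand": 1,"delta_pos": [0,0,0],"yaw": 0},{"hand": 1,"delta_pos": [0,0,0],"yaw": 0},{"hand": 1,"delta_pos": [0,0,0],"yaw": 0}])

```text
clock: 17.27
position: [462.8, 149.1, 146.9]
ee_rot: [0.904, -0.427, -0.0, 0.001]
contact_force: [-0.1, 0.1, 1.0]
gripper_width: 85.5
grasp_force: 0.0
```

```bash
python3 lid.py 465 150 0
python3 - <<'E'
from h import *
im=imaging.get_image('wrist');print([(np.round(d['location']).tolist(),round(d['score'],2),np.round(back(im,d['location'],0)[:2]).tolist()) for d in nets.pinpoint('wrist','lid_a')])
print([(np.round(d['location']).tolist(),im['pixels'][int(d['location'][0]),int(d['location'][1])].tolist()) for d in nets.pinpoint('wrist','lid_a')])
E
```

```text
clock 17.2667 tcp [462.8 149.1 146.9] th -50.52
lid [464.4 150.2] rms 1.3 yaw -33.7 -33.7 100 94.5
tool delta [  0.2  -2.2 146.9]
[([200.0, 271.0], 0.83, [466.0, 152.0]), ([4.0, 540.0], 0.83, [415.0, -58.0])]
[([200.0, 271.0], [11, 11, 9]), ([4.0, 540.0], [110, 47, 135])]
```

Emit:
apply_moves(rows=[{"hand": 1,"delta_pos": [0,-2,35],"yaw": 0},{"hand": 1,"delta_pos": [0,-2,70],"yaw": 0},{"hand": 1,"delta_pos": [0,-2,100],"yaw": 0},{"hand": 1,"delta_pos": [0,-2,118],"yaw": 0},{"hand": 1,"delta_pos": [0,-2,124.5],"yaw": 0},{"hand": 1,"delta_pos": [0,-2,124.5],"yaw": 0},{"hand": -1,"delta_pos": [0,-2,124.5],"yaw": 0},{"hand": -1,"delta_pos": [0,-2,124.5],"yaw": 0},{"hand": -1,"delta_pos": [0,-2,124.5],"yaw": 0},{"hand": -1,"delta_pos": [0,-2,124.5],"yaw": 0},{"hand": -1,"delta_pos": [0,-2,124.5],"yaw": 0},{"hand": -1,"delta_pos": [0,-2,124.5],"yaw": 0}])

```text
clock: 18.47
position: [465.6, 151.4, 25.2]
ee_rot: [0.905, -0.425, 0.001, -0.002]
contact_force: [-0.6, 0.3, 6.6]
gripper_width: 58.4
grasp_force: 64.2
```

Emit:
apply_moves(rows=[{"hand": -1,"delta_pos": [0,0,-30],"yaw": 0},{"hand": -1,"delta_pos": [0,0,-65],"yaw": -0.1},{"hand": -1,"delta_pos": [0,0,-95],"yaw": -0.2},{"hand": -1,"delta_pos": [15,-28,-95],"yaw": -0.3},{"hand": -1,"delta_pos": [30,-56,-95],"yaw": -0.4},{"hand": -1,"delta_pos": [45,-84,-95],"yaw": -0.5},{"hand": -1,"delta_pos": [58,-108,-95],"yaw": -0.59},{"hand": -1,"delta_pos": [58,-108,-90],"yaw": -0.59},{"hand": -1,"delta_pos": [58,-108,-75],"yaw": -0.59},{"hand": -1,"delta_pos": [58,-108,-65],"yaw": -0.59},{"hand": -1,"delta_pos": [58,-108,-60],"yaw": -0.59},{"hand": -1,"delta_pos": [58,-108,-60],"yaw": -0.59}])

```text
clock: 19.47
position: [584.1, 175.0, 82.4]
ee_rot: [0.99, -0.144, -0.0, 0.0]
contact_force: [-0.8, 0.2, -0.4]
gripper_width: 58.7
grasp_force: 64.7
```

Emit:
apply_moves(rows=[{"hand": -1,"delta_pos": [0,0,0],"yaw": 0},{"hand": -1,"delta_pos": [0,0,0],"yaw": 0},{"hand": -1,"delta_pos": [0,0,0],"yaw": 0}])

```text
clock: 19.72
position: [584.7, 175.1, 83.9]
ee_rot: [0.99, -0.144, 0.0, -0.0]
contact_force: [-0.1, 0.7, 0.7]
gripper_width: 58.6
grasp_force: 64.7
```

```bash
python3 st.py
```

```text
19.7167 [584.67 175.06  83.85] [-0.1  0.7  0.7] [ 0.06  0.03 -0.02] 58.6
th -16.54
held lid yaw 0.1 n 291 line centre tool [16.9 -4.9]
offset across line, tool [0.  0.2]
```

Emit:
apply_moves(rows=[{"hand": -1,"delta_pos": [1,-0.8,2],"yaw": 0},{"hand": -1,"delta_pos": [1,-0.8,4],"yaw": 0},{"hand": -1,"delta_pos": [1,-0.8,6],"yaw": 0},{"hand": -1,"delta_pos": [1,-0.8,6.5],"yaw": 0},{"hand": -1,"delta_pos": [1,-0.8,6.5],"yaw": 0}])

```text
clock: 20.18
position: [585.9, 175.5, 78.8]
ee_rot: [0.99, -0.143, 0.0, 0.0]
contact_force: [-4.1, -0.2, 12.6]
gripper_width: 58.5
grasp_force: 66.0
```

Contact came at about 79, as expected. Now the turn.

Emit:
apply_moves(rows=[{"hand": -1,"delta_pos": [0,0,0],"yaw": 0.1},{"hand": -1,"delta_pos": [0,0,0.5],"yaw": 0.2},{"hand": -1,"delta_pos": [0,0,1],"yaw": 0.3},{"hand": -1,"delta_pos": [0,0,1.5],"yaw": 0.4},{"hand": -1,"delta_pos": [0,0,2],"yaw": 0.5},{"hand": -1,"delta_pos": [0,0,2.5],"yaw": 0.6},{"hand": -1,"delta_pos": [0,0,3],"yaw": 0.7},{"hand": -1,"delta_pos": [0,0,3],"yaw": 0.7}])

```text
clock: 20.85
position: [585.7, 175.5, 75.4]
ee_rot: [0.879, -0.476, 0.0, 0.0]
contact_force: [-4.9, 1.1, 10.4]
gripper_width: 58.5
grasp_force: 65.8
```

```bash
python3 st.py
```

```text
20.85 [585.66 175.47  75.44] [-4.9  1.1 10.4] [ 0.1   1.52 -0.24] 58.5
th -56.84
held lid yaw -40.3 n 290 line centre tool [16.9 -4.8]
offset across line, tool [0.1 0.2]
```

Emit:
apply_moves(rows=[{"hand": -1,"delta_pos": [0,0,0.5],"yaw": 0.1},{"hand": -1,"delta_pos": [0,0,1],"yaw": 0.2},{"hand": -1,"delta_pos": [0,0,1.5],"yaw": 0.3},{"hand": -1,"delta_pos": [0,0,2],"yaw": 0.4},{"hand": -1,"delta_pos": [0,0,2.5],"yaw": 0.5},{"hand": -1,"delta_pos": [0,0,3],"yaw": 0.6},{"hand": -1,"delta_pos": [0,0,3.5],"yaw": 0.7},{"hand": -1,"delta_pos": [0,0,3.5],"yaw": 0.78},{"hand": -1,"delta_pos": [0,0,3.5],"yaw": 0.78},{"hand": -1,"delta_pos": [0,0,3.5],"yaw": 0.78}])

```text
clock: 21.73
position: [585.7, 175.6, 73.2]
ee_rot: [-0.634, 0.774, -0.0, 0.0]
contact_force: [-8.6, -0.0, 15.8]
gripper_width: 58.7
grasp_force: 66.4
```

```bash
python3 st.py
```

```text
21.7333 [585.7 175.6  73.2] [-8.6 -0.  15.8] [ 0.01  2.05 -0.22] 58.7
th -101.35
held lid yaw -84.6 n 289 line centre tool [16.9 -4.7]
offset across line, tool [0.1 0.3]
```

Emit:
apply_moves(rows=[{"hand": -1,"delta_pos": [0,0,0.5],"yaw": 0.06},{"hand": 1,"delta_pos": [0,0,0],"yaw": 0.06},{"hand": 1,"delta_pos": [0,0,-1],"yaw": 0.06},{"hand": 1,"delta_pos": [0,0,-1],"yaw": 0.06},{"hand": 1,"delta_pos": [0,0,-1],"yaw": 0.06},{"hand": 1,"delta_pos": [0,0,-1],"yaw": 0.06},{"hand": 1,"delta_pos": [0,0,-30],"yaw": 0.06},{"hand": 1,"delta_pos": [0,0,-65],"yaw": 0},{"hand": 1,"delta_pos": [0,0,-90],"yaw": -0.1}])

```text
clock: 22.53
position: [586.5, 175.5, 161.8]
ee_rot: [-0.673, 0.74, -0.001, 0.0]
contact_force: [0.1, 0.2, 0.0]
gripper_width: 86.0
grasp_force: 0.0
```

Emit:
apply_moves(rows=[{"hand": 1,"delta_pos": [-13,14,-10],"yaw": -0.12},{"hand": 1,"delta_pos": [-26,28,-20],"yaw": -0.24},{"hand": 1,"delta_pos": [-39,42,-35],"yaw": -0.36},{"hand": 1,"delta_pos": [-52,56,-50],"yaw": -0.48},{"hand": 1,"delta_pos": [-65,70,-65],"yaw": -0.6},{"hand": 1,"delta_pos": [-78,80,-75],"yaw": -0.72},{"hand": 1,"delta_pos": [-90,95,-85],"yaw": -0.84},{"hand": 1,"delta_pos": [-105,110,-90],"yaw": -0.96},{"hand": 1,"delta_pos": [-120,122,-90],"yaw": -1.08},{"hand": 1,"delta_pos": [-130,134,-90],"yaw": -1.2},{"hand": 1,"delta_pos": [-130,134,-90],"yaw": -1.32},{"hand": 1,"delta_pos": [-130,134,-90],"yaw": -1.44}])

```text
clock: 23.53
position: [464.6, 318.7, 249.8]
ee_rot: [0.994, -0.11, -0.0, 0.0]
contact_force: [-0.4, 0.1, -0.7]
gripper_width: 85.3
grasp_force: 0.0
```

Emit:
apply_moves(rows=[{"hand": 1,"delta_pos": [0,0,0],"yaw": 0},{"hand": 1,"delta_pos": [0,0,0],"yaw": 0},{"hand": 1,"delta_pos": [0,0,0],"yaw": 0}])

```text
clock: 23.78
position: [465.3, 317.8, 249.9]
ee_rot: [0.993, -0.116, -0.0, 0.0]
contact_force: [-0.2, -0.8, -0.5]
gripper_width: 85.3
grasp_force: 0.0
```

```bash
cat > knife.py <<'E'
from h import *
import sys
from scipy.optimize import least_squares
s=read_state();im=snap('wrist',sys.argv[1] if len(sys.argv)>1 else None);px=im['pixels']
Rt=R.from_quat(s['ee_rot']).as_matrix();print(s['clock'],s['position'].round(1),'th',np.degrees(np.arctan2(Rt[1,0],Rt[0,0])).round(2))
hsv=cv2.cvtColor(px,cv2.COLOR_RGB2HSV)
# brown handle + band mask
m=(((hsv[...,0]<18)|(hsv[...,0]>165))&(hsv[...,1]>110)&(hsv[...,2]>45)).astype(np.uint8)
blue=((hsv[...,0]>100)&(hsv[...,0]<130)&(hsv[...,1]>130)&(hsv[...,2]>40)).astype(np.uint8)
red=(((hsv[...,0]<5)|(hsv[...,0]>172))&(hsv[...,1]>170)&(hsv[...,2]>60)).astype(np.uint8)
m=cv2.morphologyEx(m|blue,cv2.MORPH_CLOSE,np.ones((5,5)));m=cv2.morphologyEx(m,cv2.MORPH_OPEN,np.ones((5,5)))
n,lab,st,_=cv2.connectedComponentsWithStats(m)
for i in range(1,n):
  if st[i,4]<400: continue
  k=lab==i;cs,_=cv2.findContours(k.astype(np.uint8),cv2.RETR_EXTERNAL,cv2.CHAIN_APPROX_NONE)
  pts=np.array([back(im,(r,c),20)[:2] for (c,r) in cs[0][:,0,:]],np.float32)
  (c,(w,h),a)=cv2.minAreaRect(pts)
  b=cv2.boxPoints(((c),(w,h),a));e=b[1]-b[0] if np.linalg.norm(b[1]-b[0])>np.linalg.norm(b[2]-b[1]) else b[2]-b[1]
  ang=np.degrees(np.arctan2(e[1],e[0]))
  print('px',st[i,:5].tolist(),'ctr',np.round(c,1),'size',np.round((w,h),1),'ang',ang.round(1),'red',int((red&k).sum()),'blue',int((blue&k).sum()))
for d in nets.pinpoint('wrist','knife_1'): print('net',np.round(d['location']),round(d['score'],2),back(im,d['location'],0)[:2].round(1))
E
python3 knife.py w8.png
```

```text
23.7833 [465.3 317.8 249.9] th -13.27
px [278, 69, 38, 142, 3189] ctr [491.3 292.4] size [ 24.4 130.9] ang -5.6 red 305 blue 0
px [151, 119, 65, 131, 3174] ctr [475.5 407.5] size [131.   25.9] ang 2.9 red 0 blue 283
px [199, 257, 66, 87, 2469] ctr [344.7 395.6] size [ 29.6 109.8] ang -44.5 red 0 blue 0
net [150. 298.] 0.82 [482.4 292.8]
net [195. 187.] 0.6 [463.1 412.4]
```

View pics/w8.png

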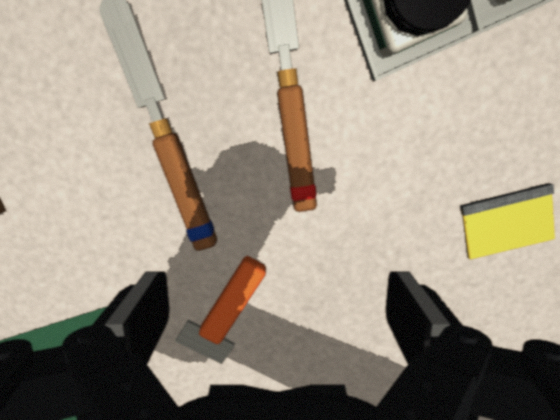

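Emit:
apply_moves(rows=[{"hand": 1,"delta_pos": [15,8,25],"yaw": -0.07},{"hand": 1,"delta_pos": [36,18,50],"yaw": -0.134},{"hand": 1,"delta_pos": [36,18,85],"yaw": -0.134},{"hand": 1,"delta_pos": [36,18,120],"yaw": -0.134},{"hand": 1,"delta_pos": [36,18,150],"yaw": -0.134},{"hand": 1,"delta_pos": [36,18,180],"yaw": -0.134},{"hand": 1,"delta_pos": [36,18,205],"yaw": -0.134},{"hand": 1,"delta_pos": [36,18,218],"yaw": -0.134},{"hand": 1,"delta_pos": [36,18,221],"yaw": -0.134},{"hand": 1,"delta_pos": [36,18,221],"yaw": -0.134},{"hand": 1,"delta_pos": [36,18,221],"yaw": -0.134}])

```text
clock: 24.8
position: [496.9, 292.7, 29.9]
ee_rot: [0.999, -0.047, 0.001, -0.0]
contact_force: [0.4, 0.1, -0.1]
gripper_width: 85.6
grasp_force: 0.0
```

Emit:
apply_moves(rows=[{"hand": -1,"delta_pos": [0,0,0],"yaw": 0},{"hand": -1,"delta_pos": [0,0,0],"yaw": 0},{"hand": -1,"delta_pos": [0,0,0],"yaw": 0},{"hand": -1,"delta_pos": [0,0,0],"yaw": 0},{"hand": -1,"delta_pos": [0,0,0],"yaw": 0},{"hand": -1,"delta_pos": [0,0,0],"yaw": 0},{"hand": -1,"delta_pos": [0,0,0],"yaw": 0},{"hand": -1,"delta_pos": [0,0,0],"yaw": 0}])

```text
clock: 25.47
position: [496.6, 292.7, 29.9]
ee_rot: [0.999, -0.047, 0.001, -0.0]
contact_force: [-0.2, -0.1, 6.2]
gripper_width: 22.3
grasp_force: 60.3
```

Emit:
apply_moves(rows=[{"hand": -1,"delta_pos": [0,0,-20],"yaw": 0},{"hand": -1,"delta_pos": [0,0,-50],"yaw": 0},{"hand": -1,"delta_pos": [0,0,-85],"yaw": 0},{"hand": -1,"delta_pos": [0,0,-120],"yaw": 0},{"hand": -1,"delta_pos": [0,10,-155],"yaw": 0},{"hand": -1,"delta_pos": [-1,35,-180],"yaw": 0},{"hand": -1,"delta_pos": [-2,70,-195],"yaw": 0},{"hand": -1,"delta_pos": [-3,110,-200],"yaw": 0},{"hand": -1,"delta_pos": [-4,150,-200],"yaw": -0.03},{"hand": -1,"delta_pos": [-6,190,-200],"yaw": -0.06},{"hand": -1,"delta_pos": [-7,230,-200],"yaw": -0.1},{"hand": -1,"delta_pos": [-8,270,-200],"yaw": -0.14}])

```text
clock: 26.47
position: [461.4, 22.4, 228.7]
ee_rot: [1.0, 0.024, -0.0, -0.0]
contact_force: [1.4, -0.1, -0.3]
gripper_width: 22.6
grasp_force: 59.5
```

Emit:
apply_moves(rows=[{"hand": -1,"delta_pos": [-6,35,0],"yaw": 0},{"hand": -1,"delta_pos": [-12,70,0],"yaw": 0},{"hand": -1,"delta_pos": [-18,105,0],"yaw": -0.04},{"hand": -1,"delta_pos": [-24,140,0],"yaw": -0.08},{"hand": -1,"delta_pos": [-30,175,0],"yaw": -0.12},{"hand": -1,"delta_pos": [-36,205,0],"yaw": -0.16},{"hand": -1,"delta_pos": [-42,235,0],"yaw": -0.2},{"hand": -1,"delta_pos": [-46,255,0],"yaw": -0.2},{"hand": -1,"delta_pos": [-48,263,0],"yaw": -0.2},{"hand": -1,"delta_pos": [-48,263,0],"yaw": -0.2},{"hand": -1,"delta_pos": [-48,263,0],"yaw": -0.2},{"hand": -1,"delta_pos": [-48,263,0],"yaw": -0.2}])

```text
clock: 27.47
position: [426.6, -239.8, 228.9]
ee_rot: [0.992, 0.123, -0.0, -0.0]
contact_force: [0.1, -0.1, -0.2]
gripper_width: 22.3
grasp_force: 59.6
```

```bash
python3 look.py w9.png
```

```text
27.47 [ 426.6 -239.8  228.9] [ 9.925e-01  1.226e-01 -2.000e-04 -3.000e-04]
lid_a [([158.0, 373.0], 0.74, [465.0, -323.0]), ([142.0, 84.0], 0.62, [414.0, -58.0]), ([236.0, 138.0], 0.61, [334.0, -120.0])]
knife_1 [([296.0, 278.0], 0.97, [302.0, -272.0])]
mouth0 []
notch0 [([166.0, 434.0], 0.93, [476.0, -361.0]), ([174.0, 342.0], 0.82, [450.0, -289.0])]
ink_tray []
knife_rest [([162.0, 375.0], 0.58, [463.0, -326.0])]
```

View pics/w9.png

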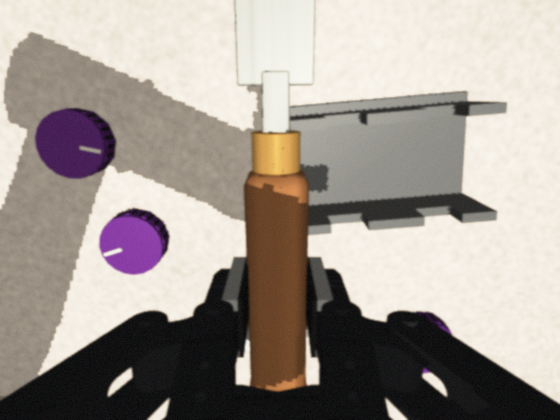

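Emit:
apply_moves(rows=[{"hand": -1,"delta_pos": [0,-15,0],"yaw": 0},{"hand": -1,"delta_pos": [0,-32,0],"yaw": 0},{"hand": -1,"delta_pos": [0,-32,0],"yaw": 0},{"hand": -1,"delta_pos": [0,-32,0],"yaw": 0},{"hand": -1,"delta_pos": [0,-32,0],"yaw": 0}])

```text
clock: 28.23
position: [419.2, -209.7, 229.3]
ee_rot: [0.992, 0.123, 0.0, 0.0]
contact_force: [1.0, 0.0, -0.8]
gripper_width: 22.5
grasp_force: 59.6
```

```bash
cat > rest.py <<'E'
from h import *
import pickle,sys
from scipy.optimize import least_squares
ims=[pickle.load(open('w.pkl','rb')),snap('wrist')]
pickle.dump(ims[1],open('w2.pkl','wb'))
for cam in ('top','scene','wrist'):
  im=snap(cam);print(cam,[(back(im,d['location'],42)[:2].round(1).tolist(),round(d['score'],2)) for d in nets.pinpoint(cam,'notch0')[:3]])
def pts(p):
  x,y,a,n=p;c,s=np.cos(a),np.sin(a);L=[]
  for xr in (-46,-38,38,46):
    segs=[(-80,-n-15),(-n+15,n-15),(n+15,80)]
    for u,v in segs:
      L+=[(xr,t,64) for t in np.arange(u,v,2)]
    for m in (-n,n):
      for e in (-15,15): L+=[(xr,m+e,h) for h in np.arange(44,64,2)]
      L+=[(xr,m+t,42) for t in np.arange(-14,15,2)]
  for xx in (-42,42):
    for e in (-80,80): L+=[(xx+t,e,64) for t in (-4,-2,0,2,4)]
  L=np.array(L);return np.c_[x+c*L[:,0]-s*L[:,1],y+s*L[:,0]+c*L[:,1],L[:,2]]
DT=[]
for im in ims:
  g=cv2.GaussianBlur(cv2.cvtColor(im['pixels'],cv2.COLOR_RGB2GRAY),(0,0),1)
  e=cv2.Canny(g,30,80);e[:, :312]=0;e[240:]=0
  DT.append(cv2.distanceTransform(255-e,cv2.DIST_L2,5))
def res(p):
  r=[]
  for im,dt in zip(ims,DT):
    q=pts(p);Q=np.array([proj(im,w) for w in q])
    ok=(Q[:,1]>316)&(Q[:,1]<555)&(Q[:,0]>2)&(Q[:,0]<238)
    v=cv2.remap(dt,Q[:,1].astype(np.float32)[None],Q[:,0].astype(np.float32)[None],cv2.INTER_LINEAR)[0]
    r.append(np.where(ok,np.minimum(v,8),3))
  return np.concatenate(r)
best=None
for x in (455,463,470):
 for y in (-333,-326,-319):
  for a in (14,19,24):
    o=least_squares(res,[x,y,np.radians(a),38],x_scale=[1,1,.02,1],diff_step=1e-3,loss='soft_l1',f_scale=1.5)
    if best is None or o.cost<best.cost: best=o
p=best.x;print('rest',p[:2].round(1),np.degrees(p[2]).round(2),'n',p[3].round(1),'cost',best.cost,'mean',best.fun.mean())
c,s=np.cos(p[2]),np.sin(p[2])
for k in (-1,1): print('notch',k,(p[0]-s*k*p[3]).round(1),(p[1]+c*k*p[3]).round(1))
im=ims[1];o=im['pixels'][:,:,::-1].copy();o=cv2.resize(o,None,fx=2,fy=2)
for w in pts(p):
  r,q=proj(im,w);cv2.circle(o,(int(2*q),int(2*r)),1,(0,0,255),-1)
cv2.imwrite('pics/ov.png',o[100:560,500:1120])
print(read_state()['position'])
E
python3 rest.py
```

```text
top []
scene [([459.1, -294.7], 0.91), ([478.1, -361.5], 0.66)]
wrist [([453.9, -291.9], 0.89), ([476.9, -361.1], 0.61)]Traceback (most recent call last):
  File "rest.py", line 37, in <module>
    o=least_squares(res,[x,y,np.radians(a),38],x_scale=[1,1,.02,1],diff_step=1e-3,loss='soft_l1',f_scale=1.5)
    return func(*args, **kwargs)
    vector_fun = VectorFunction(
        fun_wrapped,
    ...<6 lines>...
        workers=workers
    )
    self.J, dct = approx_derivative(
                  ~~~~~~~~~~~~~~~~~^
        self.fun_wrapped, self.x, f0=self.f, **finite_diff_options
        ^^^^^^^^^^^^^^^^^^^^^^^^^^^^^^^^^^^^^^^^^^^^^^^^^^^^^^^^^^
    )
    ^
    J, _nfev = _dense_difference(fun_wrapped, x0, f0, h,
               ~~~~~~~~~~~~~~~~~^^^^^^^^^^^^^^^^^^^^^^^^
                             use_one_sided, method,
                             ^^^^^^^^^^^^^^^^^^^^^^
                             mf)
                             ^^^
    df = [f_eval - f0 for f_eval in f_evals]
          ~~~~~~~^~~~
ValueError: operands could not be broadcast together with shapes (1016,) (1008,)
```

Fix the sampling to a constant count (linspace).

```bash
sed -i 's/np.arange(u,v,2)/np.linspace(u,v,20)/; s/diff_step=1e-3/diff_step=[1e-3,1e-3,1e-2,1e-2]/' rest.py; python3 rest.py
```

```text
top [([622.2, -30.7], 0.45)]
scene [([460.1, -281.6], 0.73), ([624.8, -34.8], 0.71), ([474.6, -355.2], 0.7)]
wrist [([475.3, -359.1], 0.9), ([453.2, -291.7], 0.8)]
rest [ 465.6 -325.3] 18.88 n 37.8 cost 2140.968371450901 mean 1.946284
notch -1 477.8 -361.0
notch 1 453.4 -289.6
[ 418.86390222 -209.59214112  229.11117416]
```

View pics/ov.png

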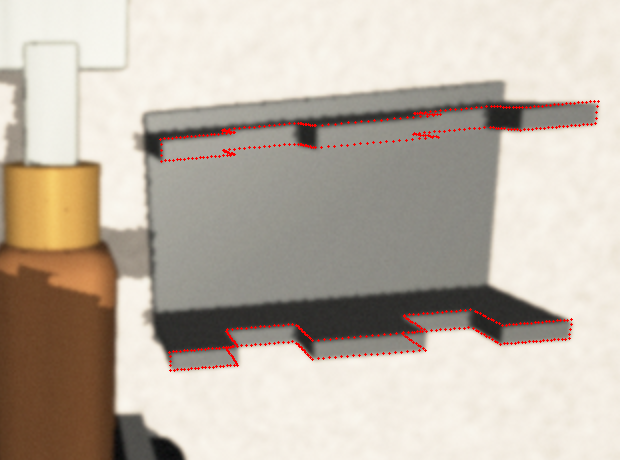

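Overlay matches the rails and notches: rest at (465.6,-325.3), yaw 18.9°. Red goes in the far notch first.

Emit:
apply_moves(rows=[{"hand": -1,"delta_pos": [6,32,0],"yaw": -0.03},{"hand": -1,"delta_pos": [12,65,0],"yaw": -0.06},{"hand": -1,"delta_pos": [18,98,0],"yaw": -0.084},{"hand": -1,"delta_pos": [25,130,0],"yaw": -0.084},{"hand": -1,"delta_pos": [31,160,10],"yaw": -0.084},{"hand": -1,"delta_pos": [31,160,40],"yaw": -0.084},{"hand": -1,"delta_pos": [31,160,70],"yaw": -0.084},{"hand": -1,"delta_pos": [31,160,100],"yaw": -0.084},{"hand": -1,"delta_pos": [31,160,118],"yaw": -0.084},{"hand": -1,"delta_pos": [31,160,118],"yaw": -0.084},{"hand": -1,"delta_pos": [31,160,118],"yaw": -0.084},{"hand": -1,"delta_pos": [31,160,118],"yaw": -0.084}])

```text
clock: 29.93
position: [488.9, -357.9, 112.6]
ee_rot: [0.986, 0.164, 0.001, 0.001]
contact_force: [0.5, 0.4, -0.4]
gripper_width: 22.5
grasp_force: 59.6
```

Run:
```python
from h import *
s=read_state();Rt=R.from_quat(s['ee_rot']).as_matrix();th=np.degrees(np.arctan2(Rt[1,0],Rt[0,0]))
print(s['position'].round(1),th.round(2),(Rt.T@(np.array([488,-357.5,71.9])-s['position'])).round(1))
# held knife: handle edges in tool frame at z of handle top
im=snap('wrist');hsv=cv2.cvtColor(im['pixels'],cv2.COLOR_RGB2HSV)
m=((hsv[...,0]<20)&(hsv[...,1]>110)&(hsv[...,2]>45)).astype(np.uint8);m[:,:200]=0;m[:,360:]=0
n,lab,st,_=cv2.connectedComponentsWithStats(m);i=1+np.argmax(st[1:,4]);print(st[i])
for r in range(max(st[i,1]+4,130),st[i,1]+st[i,3]-10,25):
  c=np.nonzero(lab[r]==i)[0];q=[(Rt.T@(back(im,(r,k),s['position'][2]-9.9)-s['position']))[:2].round(1) for k in (c.min(),c.max())];print(r,q)
r=st[i,1];print('ferrule front x',(Rt.T@(back(im,(r,277),s['position'][2]-9.9)-s['position']))[:2].round(1))
```

```text
[ 488.9 -357.9  112.6] 18.91 [-0.8 -0.7 40.7]
[  244   131    65   261 14369]
135 [array([60.7, -8.1]), array([60.7,  7.1])]
160 [array([52.2, -8.6]), array([52.2,  7.6])]
185 [array([ 43.4, -11.6]), array([43.3, 10.6])]
210 [array([ 34.1, -11.5]), array([34.1, 10.8])]
235 [array([ 24.6, -11.4]), array([24.5, 11. ])]
260 [array([ 14.6, -11.6]), array([14.5, 11.2])]
285 [array([  4.1, -10.7]), array([ 4.1, 10.7])]
310 [array([ -6.7, -10.9]), array([-6.8, 11. ])]
335 [array([-18.1, -11.2]), array([-18.2,  11.2])]
360 [array([-30. , -10.6]), array([-30.1,  11. ])]
ferrule front x [62.  0.]
```

Emit:
apply_moves(rows=[{"hand": -1,"delta_pos": [-0.8,-0.7,8],"yaw": 0},{"hand": -1,"delta_pos": [-0.8,-0.7,18],"yaw": 0},{"hand": -1,"delta_pos": [-0.8,-0.7,26],"yaw": 0},{"hand": -1,"delta_pos": [-0.8,-0.7,33],"yaw": 0},{"hand": -1,"delta_pos": [-0.8,-0.7,37],"yaw": 0},{"hand": -1,"delta_pos": [-0.8,-0.7,37],"yaw": 0},{"hand": -1,"delta_pos": [-0.8,-0.7,37],"yaw": 0}])

```text
clock: 30.57
position: [486.7, -356.9, 73.7]
ee_rot: [0.986, 0.164, -0.0, -0.0]
contact_force: [0.3, 0.4, -0.3]
gripper_width: 22.3
grasp_force: 59.7
```

Emit:
apply_moves(rows=[{"hand": -1,"delta_pos": [0,0,1.5],"yaw": 0},{"hand": -1,"delta_pos": [0,0,2.5],"yaw": 0},{"hand": -1,"delta_pos": [0,0,2.5],"yaw": 0}])

```text
clock: 30.82
position: [487.0, -357.0, 71.9]
ee_rot: [0.986, 0.164, 0.0, 0.0]
contact_force: [-0.5, -0.2, -0.7]
gripper_width: 22.4
grasp_force: 59.7
```

Emit:
apply_moves(rows=[{"hand": 0,"delta_pos": [0,0,0],"yaw": 0},{"hand": 0,"delta_pos": [0,0,0],"yaw": 0},{"hand": 0,"delta_pos": [0,0,0],"yaw": 0},{"hand": 0,"delta_pos": [0,0,0],"yaw": 0},{"hand": 0,"delta_pos": [0,0,-20],"yaw": 0},{"hand": 0,"delta_pos": [0,0,-50],"yaw": 0},{"hand": 0,"delta_pos": [0,0,-90],"yaw": 0},{"hand": 1,"delta_pos": [0,0,-130],"yaw": 0},{"hand": 1,"delta_pos": [0,0,-160],"yaw": 0},{"hand": 1,"delta_pos": [0,0,-160],"yaw": 0},{"hand": 1,"delta_pos": [0,0,-160],"yaw": 0}])

```text
clock: 31.73
position: [487.6, -357.2, 234.2]
ee_rot: [0.986, 0.164, 0.002, 0.001]
contact_force: [-1.0, 1.3, -0.8]
gripper_width: 84.9
grasp_force: 0.0
```

```bash
sed 's/,20)\[:2\] for (c,r)/,62)[:2] for (c,r)/' knife.py > knife62.py; python3 knife62.py
python3 - <<'E'
from h import *
for cam in('top','scene'):
  im=snap(cam)
  print(cam,[(np.round(d['location']).tolist(),round(d['score'],2),back(im,d['location'],0)[:2].round(1).tolist(),back(im,d['location'],42)[:2].round(1).tolist()) for d in nets.pinpoint(cam,'knife_1')])
E
```

```text
31.7333 [ 487.6 -357.2  234.2] th 18.86
px [261, 115, 31, 157, 3987] ctr [ 483.  -358.8] size [130.3  23.8] ang 19.5 red 388 blue 0
net [201. 277.] 0.85 [ 464.4 -366.2]
top [([242.0, 142.0], 0.9, [468.4, 415.1], [463.9, 401.1]), ([243.0, 430.0], 0.86, [483.0, -374.7], [478.1, -363.6]), ([287.0, 259.0], 0.58, [353.3, 87.8], [352.5, 84.2])]
scene [([244.0, 408.0], 0.92, [458.2, 421.1], [485.0, 416.1]), ([186.0, 193.0], 0.74, [468.0, -335.1], [494.5, -316.7]), ([178.0, 183.0], 0.67, [445.1, -383.4], [472.4, -363.4])]
```

Emit:
apply_moves(rows=[{"hand": 1,"delta_pos": [10,-34,0],"yaw": 0},{"hand": 1,"delta_pos": [20,-70,0],"yaw": 0},{"hand": 1,"delta_pos": [31,-108,0],"yaw": 0},{"hand": 1,"delta_pos": [42,-146,0],"yaw": 0},{"hand": 1,"delta_pos": [53,-184,0],"yaw": 0},{"hand": 1,"delta_pos": [64,-222,0],"yaw": 0},{"hand": 1,"delta_pos": [75,-260,0],"yaw": 0},{"hand": 1,"delta_pos": [86,-298,0],"yaw": 0},{"hand": 1,"delta_pos": [97,-336,0],"yaw": 0},{"hand": 1,"delta_pos": [108,-374,0],"yaw": 0},{"hand": 1,"delta_pos": [119,-412,0],"yaw": 0},{"hand": 1,"delta_pos": [130,-450,0],"yaw": 0}])

```text
clock: 33.03
position: [463.6, 112.7, 231.2]
ee_rot: [0.986, 0.164, -0.0, 0.0]
contact_force: [1.4, -0.9, 0.5]
gripper_width: 85.5
grasp_force: 0.0
```

Emit:
apply_moves(rows=[{"hand": 1,"delta_pos": [11,-38,0],"yaw": 0.05},{"hand": 1,"delta_pos": [22,-76,0],"yaw": 0.1},{"hand": 1,"delta_pos": [33,-114,0],"yaw": 0.15},{"hand": 1,"delta_pos": [44,-152,0],"yaw": 0.2},{"hand": 1,"delta_pos": [55,-190,0],"yaw": 0.24},{"hand": 1,"delta_pos": [66,-228,0],"yaw": 0.28},{"hand": 1,"delta_pos": [75,-258,0],"yaw": 0.28},{"hand": 1,"delta_pos": [80,-278,0],"yaw": 0.28},{"hand": 1,"delta_pos": [80,-278,0],"yaw": 0.28},{"hand": 1,"delta_pos": [80,-278,0],"yaw": 0.28},{"hand": 1,"delta_pos": [80,-278,0],"yaw": 0.28}])

```text
clock: 33.95
position: [449.9, 399.2, 230.7]
ee_rot: [1.0, 0.025, -0.001, 0.001]
contact_force: [-0.4, 0.4, -0.6]
gripper_width: 85.6
grasp_force: 0.0
```

```bash
python3 knife.py
```

```text
33.95 [449.9 399.2 230.7] th 2.81
px [0, 0, 58, 128, 6397] ctr [535.8 615.2] size [ 50.4 101. ] ang -0.2 red 0 blue 0
px [252, 74, 27, 148, 3500] ctr [475.2 410.4] size [129.4  22.3] ang 3.2 red 0 blue 307
px [230, 242, 89, 83, 3020] ctr [344.7 398.4] size [ 32.  106.4] ang -44.1 red 0 blue 0
net [158. 266.] 0.8 [466.7 409.8]
```

Emit:
apply_moves(rows=[{"hand": 1,"delta_pos": [15,-5,25],"yaw": 0},{"hand": 1,"delta_pos": [31,-9.5,50],"yaw": 0},{"hand": 1,"delta_pos": [31,-9.5,85],"yaw": 0},{"hand": 1,"delta_pos": [31,-9.5,120],"yaw": 0},{"hand": 1,"delta_pos": [31,-9.5,150],"yaw": 0},{"hand": 1,"delta_pos": [31,-9.5,180],"yaw": 0},{"hand": 1,"delta_pos": [31,-9.5,195],"yaw": 0},{"hand": 1,"delta_pos": [31,-9.5,200],"yaw": 0},{"hand": 1,"delta_pos": [31,-9.5,200],"yaw": 0},{"hand": 1,"delta_pos": [31,-9.5,200],"yaw": 0}])

```text
clock: 34.88
position: [481.5, 411.0, 32.8]
ee_rot: [1.0, 0.024, 0.001, -0.001]
contact_force: [-0.4, 0.5, 0.3]
gripper_width: 85.4
grasp_force: 0.0
```

Emit:
apply_moves(rows=[{"hand": -1,"delta_pos": [0,0,0],"yaw": 0},{"hand": -1,"delta_pos": [0,0,0],"yaw": 0},{"hand": -1,"delta_pos": [0,0,0],"yaw": 0},{"hand": -1,"delta_pos": [0,0,0],"yaw": 0},{"hand": -1,"delta_pos": [0,0,0],"yaw": 0},{"hand": -1,"delta_pos": [0,0,0],"yaw": 0},{"hand": -1,"delta_pos": [0,0,0],"yaw": 0},{"hand": -1,"delta_pos": [0,0,0],"yaw": 0}])

```text
clock: 35.55
position: [481.0, 411.5, 32.5]
ee_rot: [1.0, 0.025, 0.001, -0.001]
contact_force: [-1.3, 0.4, 5.7]
gripper_width: 22.3
grasp_force: 60.9
```

Emit:
apply_moves(rows=[{"hand": -1,"delta_pos": [0,0,-20],"yaw": 0},{"hand": -1,"delta_pos": [0,0,-50],"yaw": 0},{"hand": -1,"delta_pos": [0,0,-85],"yaw": 0},{"hand": -1,"delta_pos": [0,0,-120],"yaw": 0},{"hand": -1,"delta_pos": [-1,10,-155],"yaw": 0},{"hand": -1,"delta_pos": [-3,35,-180],"yaw": 0},{"hand": -1,"delta_pos": [-5,70,-190],"yaw": 0},{"hand": -1,"delta_pos": [-8,108,-190],"yaw": 0},{"hand": -1,"delta_pos": [-11,146,-190],"yaw": 0},{"hand": -1,"delta_pos": [-14,184,-190],"yaw": 0},{"hand": -1,"delta_pos": [-17,222,-190],"yaw": 0},{"hand": -1,"delta_pos": [-20,260,-190],"yaw": 0}])

```text
clock: 36.55
position: [472.5, 148.2, 221.0]
ee_rot: [1.0, 0.025, -0.001, 0.0]
contact_force: [0.4, -0.1, -0.3]
gripper_width: 22.3
grasp_force: 60.2
```

Emit:
apply_moves(rows=[{"hand": -1,"delta_pos": [-3,38,0],"yaw": -0.03},{"hand": -1,"delta_pos": [-6,76,0],"yaw": -0.06},{"hand": -1,"delta_pos": [-9,114,0],"yaw": -0.09},{"hand": -1,"delta_pos": [-12,152,0],"yaw": -0.12},{"hand": -1,"delta_pos": [-15,190,0],"yaw": -0.15},{"hand": -1,"delta_pos": [-18,228,0],"yaw": -0.18},{"hand": -1,"delta_pos": [-21,266,0],"yaw": -0.21},{"hand": -1,"delta_pos": [-23,304,0],"yaw": -0.24},{"hand": -1,"delta_pos": [-25,342,0],"yaw": -0.281},{"hand": -1,"delta_pos": [-27,375,0],"yaw": -0.281},{"hand": -1,"delta_pos": [-30,405,0],"yaw": -0.281},{"hand": -1,"delta_pos": [-32,436,0],"yaw": -0.281}])

```text
clock: 37.55
position: [461.9, -288.3, 220.7]
ee_rot: [0.986, 0.164, -0.001, -0.001]
contact_force: [-1.2, 0.8, -0.9]
gripper_width: 22.2
grasp_force: 60.1
```

Emit:
apply_moves(rows=[{"hand": -1,"delta_pos": [0,0,20],"yaw": 0},{"hand": -1,"delta_pos": [0,0,50],"yaw": 0},{"hand": -1,"delta_pos": [0,0,80],"yaw": 0},{"hand": -1,"delta_pos": [0,0,100],"yaw": 0},{"hand": -1,"delta_pos": [0,0,105],"yaw": 0},{"hand": -1,"delta_pos": [0,0,105],"yaw": 0},{"hand": -1,"delta_pos": [0,0,105],"yaw": 0},{"hand": -1,"delta_pos": [0,0,105],"yaw": 0}])

```text
clock: 38.22
position: [464.1, -287.1, 118.2]
ee_rot: [0.986, 0.165, 0.001, 0.001]
contact_force: [-0.6, 0.3, -1.2]
gripper_width: 22.1
grasp_force: 60.2
```

Run:
```python
from h import *
s=read_state();Rt=R.from_quat(s['ee_rot']).as_matrix();th=np.degrees(np.arctan2(Rt[1,0],Rt[0,0]))
print(s['position'].round(1),th.round(2),(Rt.T@(np.array([463.8,-286,74.5])-s['position'])).round(1))
im=snap('wrist');hsv=cv2.cvtColor(im['pixels'],cv2.COLOR_RGB2HSV)
m=((hsv[...,0]<20)&(hsv[...,1]>110)&(hsv[...,2]>45)).astype(np.uint8);m[:,:200]=0;m[:,345:]=0
n,lab,st,_=cv2.connectedComponentsWithStats(m);i=1+np.argmax(st[1:,4]);print(st[i])
for r in range(max(st[i,1]+4,130),st[i,1]+st[i,3]-10,35):
  c=np.nonzero(lab[r]==i)[0];print(r,[(Rt.T@(back(im,(r,k),s['position'][2]-12.5)-s['position']))[:2].round(1) for k in (c.min(),c.max())])
```

```text
[ 464.1 -287.1  118.2] 18.95 [ 0.  -1.2 43.7]
[  245   132    63   258 13868]
136 [array([60.1, -8.3]), array([60.1,  6.9])]
171 [array([47.9, -9.6]), array([47.8,  8.6])]
206 [array([ 34.9, -11.7]), array([34.9, 10.6])]
241 [array([ 21.2, -11.3]), array([21.1, 10.6])]
276 [array([  6.6, -10.8]), array([ 6.6, 10.9])]
311 [array([ -8.8, -10.8]), array([-8.8, 10.8])]
346 [array([-25.2, -10.3]), array([-25.3,  11.1])]
```

Emit:
apply_moves(rows=[{"hand": -1,"delta_pos": [0,-1,8],"yaw": 0},{"hand": -1,"delta_pos": [0,-1,18],"yaw": 0},{"hand": -1,"delta_pos": [0,-1,28],"yaw": 0},{"hand": -1,"delta_pos": [0,-1,36],"yaw": 0},{"hand": -1,"delta_pos": [0,-1,40],"yaw": 0},{"hand": -1,"delta_pos": [0,-1,42],"yaw": 0},{"hand": -1,"delta_pos": [0,-1,43],"yaw": 0},{"hand": -1,"delta_pos": [0,-1,43],"yaw": 0}])

```text
clock: 38.93
position: [461.7, -285.6, 74.4]
ee_rot: [0.986, 0.164, -0.001, -0.0]
contact_force: [-4.4, 2.8, 8.9]
gripper_width: 22.2
grasp_force: 61.4
```

Emit:
apply_moves(rows=[{"hand": 0,"delta_pos": [0,0,0],"yaw": 0},{"hand": 0,"delta_pos": [0,0,0],"yaw": 0},{"hand": 0,"delta_pos": [0,0,0],"yaw": 0},{"hand": 0,"delta_pos": [0,0,0],"yaw": 0},{"hand": 0,"delta_pos": [0,0,-20],"yaw": 0},{"hand": 0,"delta_pos": [0,0,-50],"yaw": 0},{"hand": 0,"delta_pos": [0,0,-90],"yaw": 0},{"hand": 1,"delta_pos": [0,0,-130],"yaw": 0},{"hand": 1,"delta_pos": [0,0,-160],"yaw": 0},{"hand": 1,"delta_pos": [0,0,-160],"yaw": 0},{"hand": 1,"delta_pos": [0,0,-160],"yaw": 0}])

```text
clock: 39.85
position: [463.5, -286.1, 235.6]
ee_rot: [0.986, 0.164, 0.002, 0.001]
contact_force: [0.4, -0.4, -0.4]
gripper_width: 85.4
grasp_force: 0.0
```

```bash
python3 knife62.py
```

```text
39.85 [ 463.5 -286.1  235.6] th 18.91
px [347, 115, 39, 156, 4283] ctr [ 482.3 -356.1] size [130.5  28.2] ang 20.8 red 420 blue 0
px [260, 132, 31, 141, 3820] ctr [ 451.8 -289.4] size [119.1  23.5] ang 19.6 red 0 blue 350
net [201. 363.] 0.78 [ 467.6 -375.5]
net [205. 278.] 0.61 [ 436.5 -297.3]
```

Emit:
apply_moves(rows=[{"hand": 1,"delta_pos": [15,-27,0],"yaw": 0},{"hand": 1,"delta_pos": [33,-60,0],"yaw": 0.05},{"hand": 1,"delta_pos": [52,-93,0],"yaw": 0.12},{"hand": 1,"delta_pos": [71,-126,0],"yaw": 0.2},{"hand": 1,"delta_pos": [90,-159,0],"yaw": 0.28},{"hand": 1,"delta_pos": [109,-192,0],"yaw": 0.36},{"hand": 1,"delta_pos": [128,-225,0],"yaw": 0.44},{"hand": 1,"delta_pos": [147,-258,0],"yaw": 0.52},{"hand": 1,"delta_pos": [166,-291,0],"yaw": 0.57},{"hand": 1,"delta_pos": [180,-320,0],"yaw": 0.57},{"hand": 1,"delta_pos": [180,-320,0],"yaw": 0.57},{"hand": 1,"delta_pos": [180,-320,0],"yaw": 0.57}])

```text
clock: 40.95
position: [528.5, 76.6, 231.3]
ee_rot: [0.993, -0.118, -0.002, 0.001]
contact_force: [1.0, 0.1, 0.5]
gripper_width: 85.0
grasp_force: 0.0
```

```bash
for z in 48 52 ; do python3 lid.py 623.4 -30.8 $z | grep lid; python3 lid.py 586 175.7 $z|grep lid; done
python3 - <<'E'
from h import *
from scipy.optimize import least_squares
# triangulate white pointer line centroids from top + wrist -> height of lid tops
P={}
for cam in('wrist','top','scene'):
  im=snap(cam);px=im['pixels'];g=px.min(2).astype(float)
  for nm,c in(('m0',(623.4,-30.8)),('m2',(586,175.7))):
    m=np.zeros(g.shape,np.uint8);t=np.linspace(0,6.28,60)
    cv2.fillConvexPoly(m,np.array([proj(im,[c[0]+23*np.cos(a),c[1]+23*np.sin(a),72])[::-1] for a in t]).round().astype(int),1)
    rr,cc=np.nonzero(m);v=g[rr,cc];w=np.clip(v-np.median(v)-0.3*(v.max()-np.median(v)),0,None)
    P.setdefault(nm,[]).append((im,(w@rr/w.sum(),w@cc/w.sum())))
for nm,L in P.items():
  for sel in ((0,1),(0,2),(1,2),(0,1,2)):
    o=least_squares(lambda p:np.concatenate([(np.array(proj(L[i][0],p))-L[i][1])*L[i][0]['xyz'][2]/L[i][0]['fx'] for i in sel]),[600,70,72])
    print(nm,sel,o.x.round(1),np.abs(o.fun).max().round(1))
im=snap('scene');print([(back(im,d['location'],42)[:2].round(),round(d['score'],2)) for d in nets.pinpoint('scene','knife_1')])
E
```

```text
lid [624.8 -29.8] rms 1.35 yaw -90.2 -91.8 139 131.5
lid [585.4 174. ] rms 1.39 yaw -88.7 -89.3 124 124.5
lid [624.8 -28.3] rms 1.94 yaw -89.7 -93.1 138 131.5
lid [585. 172.] rms 2.02 yaw -88.7 -87.2 124 124.0
m0 (0, 1) [624.6 -48.5  67.9] 0.0
m0 (0, 2) [624.2 -45.9  74. ] 0.8
m0 (1, 2) [623.4 -47.2  71.1] 1.6
m0 (0, 1, 2) [623.9 -47.2  71.6] 1.8
m2 (0, 1) [591.3 186.8  23.8] 12.6
m2 (0, 2) [585.2 160.2  71.1] 0.6
m2 (1, 2) [592.  175.8  92.4] 13.3
m2 (0, 1, 2) [587.3 169.2  72. ] 21.3
[(array([ 438., -294.]), 0.91), (array([ 468., -365.]), 0.72)]
```

```bash
python3 -c "
from bench import workorder
print(workorder.job_done())"
```

```text
the job is handed in; nothing more can be done
None
```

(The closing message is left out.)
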